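# Restock the tilting wire pay-off stand

## Robot

A 7-joint arm with a two-finger parallel gripper is mounted at the origin on the work surface. World frame = base frame: x ahead of the robot, y to its left, z up, the work surface at z = 0. Lengths are in m, angles in rad, forces in N, time in s.
With the tool pointing down it reaches from about 0.425 to 0.875 m from the base axis. Payload 8.4 kg.
Tool frame: the origin (TCP) lies midway between the tips of the shut fingers; the grasp point (between the pads) lies 19 mm behind it (grasp_offset is the distance from the TCP to the grasp point, in m); z points along the fingers, y is the direction in which the jaws open and shut (so a half turn about z gives the same grasp; the last joint's range is limited). The gripper opens to 85 mm and grips with 20 to 120 N. Pads are 22 mm wide; open, the fingers measure 114 mm over their backs; the gripper's body (76 mm by 85 mm) begins 54 mm behind the grasp point. The pads swing forward as they close: fully open they stand 13 mm farther back than shut.
Start: joints at [1.062, 0.333, 0.04, 1.465, -0.013, 1.343, -0.059], TCP at [0.259, -0.596, 0.198] pointing down, gripper open.
Joint ranges: [-2.58, 2.58], [-0.38, 2.09], [-1.3, 1.39], [0.25, 2.4], [-1.5, 4.64], [0.08, 2.09], [-2.65, 2.65]. Speed limits (rad/s): [2.22, 2.22, 2.79, 2.79, 3.14, 3.14, 3.14].

## Interface

Orientations are given as a rotation vector (axis times angle).
In Python, from rig import observe, grab_frame, get_calibration, job_done, look_for, grasp_offset gives the robot as it stands.
- The arm moves only by the tool servo_tool, never from a script. Its argument "targets" is a list that holds one entry, the list of rows, each a list of 7 numbers: the shift along the tool's x, y, z in units of 0.8 m (1.0 is 0.8 m), then the turn, a rotation vector about the tool's x, y, z in units of 180 degrees (1.0 is 180 degrees), then the opening, from 0 (shut) to 1 (fully open). In form: [[[dx, dy, dz, rx, ry, rz, jaw], ...]]. A call has 1 to 8 rows; each row is the pose to reach, as a shift and turn from the pose commanded when the call began, along the tool's axes at that moment, turning the shorter way round; what a row does not reach only later rows make up. A row lasts 1/10 s, in which the tool goes at most 50 mm and 8.59 degrees, less where a joint would pass 70% of its speed; a pose out of reach is approached as far as the arm can. A call with a number of a shift or a turn outside -1 to 1 is refused whole. A call with a gripper value outside its range is refused whole. The fingers move at their own pace and stop on an object; "force" is the grip in N (left out, the last holds). Time passes only in rows, so rows that repeat a pose let the fingers close. It gives the time, the measured TCP pose, the force and the opening at its end, in the units of the state.
- observe(): the state, without advancing time (a new reading comes with each control period).
- grab_frame(name): name is "scene" or "top" or "wrist"; returns the picture (384x512x3 uint8, red, green, blue); there is no depth.
- get_calibration(name): a dict with "fx", "fy", "cx", "cy" (pixels), "position" and "attitude" of the camera in the world; the wrist camera has in their place "T_tool_cam" (4x4, takes a point from camera to tool coordinates, whose origin is the TCP and whose axes are the flange's). Camera axes: x right, y down, z forward; pixel columns grow to the right and rows downward; lengths in m; the calibration is good to about 2 mm. A picture is of the moment at which its call begins: read the wrist's pose just before it. get_calibration takes no time and is no camera call.
- job_done(): hands the job in, once; it reports no verdict.
Trained networks look in the newest picture that a camera, given by its name, has taken for a name from the list of things; names that differ only in an ending like _2 or _b are one class to them, and where a whole thing is asked for, a point or a joint stands for the part that bears it (a point fixed in the world has none). Each returns a list of dicts, best first, with "p" (0 to 1); they miss things now and then, are a little off and sometimes report something else, mostly with a low value. They report only what shows in the picture. A call takes as long as a camera call. They do not tell look-alikes from the thing itself.
- look_for(label, camera): "rect" ([left, top, width, height] as shares, 0 to 1, of the picture: columns of its width, rows of its height, round what is visible of it).
The state is a dict: "t": time; "joint_positions": joint angles; "joint_vel": joint speeds; "tau": joint torques, N m; "tool_pos": TCP position; "eef_rot": TCP orientation; "wrist_force": force on the tool from outside, world axes, zero at the start; "ft_torque": the same for the moment, N m; "opening": opening from 0.0 (shut) to 1.0 (fully open).
Only numpy, scipy, OpenCV 4.12 (cv2) and the standard library are available. Lean on these libraries where they do the work, as an engineer would, in place of code of your own. Each camera call takes 0.05 s, during which the arm holds its last target. There are 200 camera calls.

## Task

Restock the tilting wire pay-off stand: pull its lock pin, swing the spool table fully upright (spindles pointing straight up) and lock it there with the pin; then take every empty spool off, drop it in the open carton, and slide each full wire spool from the bench onto a spindle of its own, right down on its seat. Then unlock the table, lay it all the way back to the lowest notch where it was and push the lock pin fully home again, leaving the can, jar and wrench where they are.

Things in the scene. Friction and masses are not known exactly. Their poses are not given: they have to be found in the camera images.
- trunnion (a point): middle of the bolted-down stand's level trunnion axis, 120 mm above the bench. Axes: z up, y along the trunnion axis from the pin's side to the lever's side, x the way the table lies back. Base plate x -100 to 100, y -185 to 155 mm, 12 thick. Cheeks 50 mm wide in x: y -130 to -120 mm, up to 200 mm above the bench; y 120 to 130, up to 142
- cradle (a joint): tilt of the spool table about the trunnion axis, rad: 0 = laid back 50 deg towards the stand's +x (start, lowest notch); 0.436 = middle notch (not wanted); 0.873 = upright, table level. Stops at -0.02 and 0.893. With the pin out a friction washer (0.8 N m) holds it wherever it is left, even loaded; at the handle it takes 4 to 14 N to move
- handle (a point): middle of the lever's black round bar handle: 16 mm thick, 65 mm free along the stand's y, turning with the table 110 mm from the trunnion axis, at y = 178 mm from trunnion. It leans 25 deg towards the stand's +x when the table is laid back, 25 deg to -x when upright, so it is always on top, 220 to 230 mm above the bench. Take it from above, fingers closing along the stand's x
- seat_1 (a point): on the spool table: centre of a spindle's seat washer (36 mm across, 9 mm above the trunnion axis when upright), where a spool's underside rests. z runs along the spindle: steel, 14 mm thick, rounded tip 50 mm above this point. The table is a plate 200 x 214 mm with four such spindles, 104 mm apart; this one, with the table upright, is at the stand's x, y = -52, -52 mm
- seat_2 (a point): on the spool table: centre of a spindle's seat washer (36 mm across, 9 mm above the trunnion axis when upright), where a spool's underside rests. z runs along the spindle: steel, 14 mm thick, rounded tip 50 mm above this point. The table is a plate 200 x 214 mm with four such spindles, 104 mm apart; this one, with the table upright, is at the stand's x, y = -52, 52 mm
- seat_3 (a point): on the spool table: centre of a spindle's seat washer (36 mm across, 9 mm above the trunnion axis when upright), where a spool's underside rests. z runs along the spindle: steel, 14 mm thick, rounded tip 50 mm above this point. The table is a plate 200 x 214 mm with four such spindles, 104 mm apart; this one, with the table upright, is at the stand's x, y = 52, -52 mm
- seat_4 (a point): on the spool table: centre of a spindle's seat washer (36 mm across, 9 mm above the trunnion axis when upright), where a spool's underside rests. z runs along the spindle: steel, 14 mm thick, rounded tip 50 mm above this point. The table is a plate 200 x 214 mm with four such spindles, 104 mm apart; this one, with the table upright, is at the stand's x, y = 52, 52 mm
- pin_bore (a point): top of the pin guide at its lock bore (upright, 15 mm, chamfered): a fixed steel block 110 x 52 x 16 mm on the tall cheek, top 200 mm above the bench. The index plate's rim (60 mm radius, 15 mm notches) runs 4 mm below it. With the table at a notch the pin drops in until its collar sits on the block; else it stops on the rim some 24 mm higher. Axes as trunnion
- park_bore (a point): top of the second bore (upright, 16 mm) in the same guide block, 65 mm from the lock bore along the stand's +x and clear of the index plate: the pin may be parked there meanwhile, its collar on the block
- pin_grip (a point): the loose lock pin, 0.09 kg; point on its axis at the middle of its grip, 26 mm above its collar's underside. Grip: black, 22 mm thick, from 5 to 40 mm above the collar's underside. Collar 24 mm across. Shank 12 mm thick, 44 mm long, its last 9 mm tapered to 6 mm. z runs up the pin. At the start it is fully home in the lock bore: this point 26 mm above pin_bore
- empty_1_c (a point): empty spool, at the start on a spindle: bare grey plastic, two flanges 58 mm across and 5 mm thick on a hub 27 mm thick, 36 mm high overall, bore 20 mm, 0.03 kg. Point: its centre; z is its axis. Absent (None) in some runs
- empty_2_c (a point): empty spool, at the start on a spindle: bare grey plastic, two flanges 58 mm across and 5 mm thick on a hub 27 mm thick, 36 mm high overall, bore 20 mm, 0.03 kg. Point: its centre; z is its axis. Absent (None) in some runs
- carton_in (a point): centre of the inner floor of the open cardboard carton (fixed): 200 mm along its x, 150 mm along its y, 85 mm high, walls 4 mm
- spool_a_c (a point): full spool of black wire: grey flanges 58 mm across, wound nearly flush to them, 36 mm high, with a 20 mm bore right through, 0.12 to 0.19 kg; it stands upright on the bench. Point: its centre, half-way up on its axis; z is its axis. Absent (None) in some runs
- spool_b_c (a point): full spool of black wire: grey flanges 58 mm across, wound nearly flush to them, 36 mm high, with a 20 mm bore right through, 0.12 to 0.19 kg; it stands upright on the bench. Point: its centre, half-way up on its axis; z is its axis. Absent (None) in some runs
- spool_c_c (a point): full spool of black wire: grey flanges 58 mm across, wound nearly flush to them, 36 mm high, with a 20 mm bore right through, 0.12 to 0.19 kg; it stands upright on the bench. Point: its centre, half-way up on its axis; z is its axis. Absent (None) in some runs
- spool_d_c (a point): full spool of black wire: grey flanges 58 mm across, wound nearly flush to them, 36 mm high, with a 20 mm bore right through, 0.12 to 0.19 kg; it stands upright on the bench. Point: its centre, half-way up on its axis; z is its axis. Absent (None) in some runs
- can: bystander: food can with a paper label, 74 mm across, 110 mm high, origin at its foot. Leave it alone
- jar: bystander: glass jar with a steel lid, 60 mm across, 75 mm high; origin at its foot. Leave it alone
- wrench: bystander: steel wrench lying on the bench; origin under its middle. Leave it alone
Not all that is in view belongs to the job. What is shaped like the part that bears spool_c_c but orange is not meant. What is shaped like the part that bears empty_1_c but pink is not meant.

How it is judged:
On the way, in this order (a step that is already met when the one before it is completed fails the run):
1. the spool table stands upright, locked by the pin fully home in its bore (value of joint cradle above 0.8 rad and x of pin_grip in the frame of pin_bore between -0.008 and 0.008 m and y of pin_grip in the frame of pin_bore between -0.008 and 0.008 m and z of pin_grip in the frame of pin_bore between 0.015 and 0.032 m and contact force between the fingers and anything else below 1 N), for 0.3 s.
2. with the table still upright and locked, every empty spool lies in the carton and every full spool sits on a spindle of its own (all of step 1 and x of empty_1_c in the frame of carton_in between -0.095 and 0.095 m and y of empty_1_c in the frame of carton_in between -0.07 and 0.07 m and z of empty_1_c in the frame of carton_in between 0 and 0.07 m and x of empty_2_c in the frame of carton_in between -0.095 and 0.095 m and y of empty_2_c in the frame of carton_in between -0.07 and 0.07 m and z of empty_2_c in the frame of carton_in between 0 and 0.07 m and ((x of spool_a_c in the frame of seat_1 between -0.008 and 0.008 m and y of spool_a_c in the frame of seat_1 between -0.008 and 0.008 m and z of spool_a_c in the frame of seat_1 between 0.01 and 0.026 m) or (x of spool_a_c in the frame of seat_2 between -0.008 and 0.008 m and y of spool_a_c in the frame of seat_2 between -0.008 and 0.008 m and z of spool_a_c in the frame of seat_2 between 0.01 and 0.026 m) or (x of spool_a_c in the frame of seat_3 between -0.008 and 0.008 m and y of spool_a_c in the frame of seat_3 between -0.008 and 0.008 m and z of spool_a_c in the frame of seat_3 between 0.01 and 0.026 m) or (x of spool_a_c in the frame of seat_4 between -0.008 and 0.008 m and y of spool_a_c in the frame of seat_4 between -0.008 and 0.008 m and z of spool_a_c in the frame of seat_4 between 0.01 and 0.026 m)) and ((x of spool_b_c in the frame of seat_1 between -0.008 and 0.008 m and y of spool_b_c in the frame of seat_1 between -0.008 and 0.008 m and z of spool_b_c in the frame of seat_1 between 0.01 and 0.026 m) or (x of spool_b_c in the frame of seat_2 between -0.008 and 0.008 m and y of spool_b_c in the frame of seat_2 between -0.008 and 0.008 m and z of spool_b_c in the frame of seat_2 between 0.01 and 0.026 m) or (x of spool_b_c in the frame of seat_3 between -0.008 and 0.008 m and y of spool_b_c in the frame of seat_3 between -0.008 and 0.008 m and z of spool_b_c in the frame of seat_3 between 0.01 and 0.026 m) or (x of spool_b_c in the frame of seat_4 between -0.008 and 0.008 m and y of spool_b_c in the frame of seat_4 between -0.008 and 0.008 m and z of spool_b_c in the frame of seat_4 between 0.01 and 0.026 m)) and ((x of spool_c_c in the frame of seat_1 between -0.008 and 0.008 m and y of spool_c_c in the frame of seat_1 between -0.008 and 0.008 m and z of spool_c_c in the frame of seat_1 between 0.01 and 0.026 m) or (x of spool_c_c in the frame of seat_2 between -0.008 and 0.008 m and y of spool_c_c in the frame of seat_2 between -0.008 and 0.008 m and z of spool_c_c in the frame of seat_2 between 0.01 and 0.026 m) or (x of spool_c_c in the frame of seat_3 between -0.008 and 0.008 m and y of spool_c_c in the frame of seat_3 between -0.008 and 0.008 m and z of spool_c_c in the frame of seat_3 between 0.01 and 0.026 m) or (x of spool_c_c in the frame of seat_4 between -0.008 and 0.008 m and y of spool_c_c in the frame of seat_4 between -0.008 and 0.008 m and z of spool_c_c in the frame of seat_4 between 0.01 and 0.026 m)) and ((x of spool_d_c in the frame of seat_1 between -0.008 and 0.008 m and y of spool_d_c in the frame of seat_1 between -0.008 and 0.008 m and z of spool_d_c in the frame of seat_1 between 0.01 and 0.026 m) or (x of spool_d_c in the frame of seat_2 between -0.008 and 0.008 m and y of spool_d_c in the frame of seat_2 between -0.008 and 0.008 m and z of spool_d_c in the frame of seat_2 between 0.01 and 0.026 m) or (x of spool_d_c in the frame of seat_3 between -0.008 and 0.008 m and y of spool_d_c in the frame of seat_3 between -0.008 and 0.008 m and z of spool_d_c in the frame of seat_3 between 0.01 and 0.026 m) or (x of spool_d_c in the frame of seat_4 between -0.008 and 0.008 m and y of spool_d_c in the frame of seat_4 between -0.008 and 0.008 m and z of spool_d_c in the frame of seat_4 between 0.01 and 0.026 m))), for 0.3 s.
At the end, for the whole second after the job is handed in: the spool table is laid back within 0.08 rad of its lowest notch and still, the lock pin is home (collar within 6 mm of the guide block), every empty spool is inside the carton, and every full spool is down on a spindle's seat (within 8 mm) (value of joint cradle below 0.08 rad and x of pin_grip in the frame of pin_bore between -0.008 and 0.008 m and y of pin_grip in the frame of pin_bore between -0.008 and 0.008 m and z of pin_grip in the frame of pin_bore between 0.015 and 0.032 m and x of empty_1_c in the frame of carton_in between -0.095 and 0.095 m and y of empty_1_c in the frame of carton_in between -0.07 and 0.07 m and z of empty_1_c in the frame of carton_in between 0 and 0.07 m and x of empty_2_c in the frame of carton_in between -0.095 and 0.095 m and y of empty_2_c in the frame of carton_in between -0.07 and 0.07 m and z of empty_2_c in the frame of carton_in between 0 and 0.07 m and ((x of spool_a_c in the frame of seat_1 between -0.008 and 0.008 m and y of spool_a_c in the frame of seat_1 between -0.008 and 0.008 m and z of spool_a_c in the frame of seat_1 between 0.01 and 0.026 m) or (x of spool_a_c in the frame of seat_2 between -0.008 and 0.008 m and y of spool_a_c in the frame of seat_2 between -0.008 and 0.008 m and z of spool_a_c in the frame of seat_2 between 0.01 and 0.026 m) or (x of spool_a_c in the frame of seat_3 between -0.008 and 0.008 m and y of spool_a_c in the frame of seat_3 between -0.008 and 0.008 m and z of spool_a_c in the frame of seat_3 between 0.01 and 0.026 m) or (x of spool_a_c in the frame of seat_4 between -0.008 and 0.008 m and y of spool_a_c in the frame of seat_4 between -0.008 and 0.008 m and z of spool_a_c in the frame of seat_4 between 0.01 and 0.026 m)) and ((x of spool_b_c in the frame of seat_1 between -0.008 and 0.008 m and y of spool_b_c in the frame of seat_1 between -0.008 and 0.008 m and z of spool_b_c in the frame of seat_1 between 0.01 and 0.026 m) or (x of spool_b_c in the frame of seat_2 between -0.008 and 0.008 m and y of spool_b_c in the frame of seat_2 between -0.008 and 0.008 m and z of spool_b_c in the frame of seat_2 between 0.01 and 0.026 m) or (x of spool_b_c in the frame of seat_3 between -0.008 and 0.008 m and y of spool_b_c in the frame of seat_3 between -0.008 and 0.008 m and z of spool_b_c in the frame of seat_3 between 0.01 and 0.026 m) or (x of spool_b_c in the frame of seat_4 between -0.008 and 0.008 m and y of spool_b_c in the frame of seat_4 between -0.008 and 0.008 m and z of spool_b_c in the frame of seat_4 between 0.01 and 0.026 m)) and ((x of spool_c_c in the frame of seat_1 between -0.008 and 0.008 m and y of spool_c_c in the frame of seat_1 between -0.008 and 0.008 m and z of spool_c_c in the frame of seat_1 between 0.01 and 0.026 m) or (x of spool_c_c in the frame of seat_2 between -0.008 and 0.008 m and y of spool_c_c in the frame of seat_2 between -0.008 and 0.008 m and z of spool_c_c in the frame of seat_2 between 0.01 and 0.026 m) or (x of spool_c_c in the frame of seat_3 between -0.008 and 0.008 m and y of spool_c_c in the frame of seat_3 between -0.008 and 0.008 m and z of spool_c_c in the frame of seat_3 between 0.01 and 0.026 m) or (x of spool_c_c in the frame of seat_4 between -0.008 and 0.008 m and y of spool_c_c in the frame of seat_4 between -0.008 and 0.008 m and z of spool_c_c in the frame of seat_4 between 0.01 and 0.026 m)) and ((x of spool_d_c in the frame of seat_1 between -0.008 and 0.008 m and y of spool_d_c in the frame of seat_1 between -0.008 and 0.008 m and z of spool_d_c in the frame of seat_1 between 0.01 and 0.026 m) or (x of spool_d_c in the frame of seat_2 between -0.008 and 0.008 m and y of spool_d_c in the frame of seat_2 between -0.008 and 0.008 m and z of spool_d_c in the frame of seat_2 between 0.01 and 0.026 m) or (x of spool_d_c in the frame of seat_3 between -0.008 and 0.008 m and y of spool_d_c in the frame of seat_3 between -0.008 and 0.008 m and z of spool_d_c in the frame of seat_3 between 0.01 and 0.026 m) or (x of spool_d_c in the frame of seat_4 between -0.008 and 0.008 m and y of spool_d_c in the frame of seat_4 between -0.008 and 0.008 m and z of spool_d_c in the frame of seat_4 between 0.01 and 0.026 m)) and velocity of joint cradle between -0.05 and 0.05 rad/s and contact force between the fingers and anything else below 1 N); the robot touches nothing.
It fails at once if the can is disturbed (moved more than 30 mm) (distance of can from where it was at the start of the episode above 0.03 m).
It fails at once if the jar is disturbed (moved more than 30 mm) (distance of jar from where it was at the start of the episode above 0.03 m).
It fails at once if the wrench is disturbed (moved more than 30 mm) (distance of wrench from where it was at the start of the episode above 0.03 m).
Of empty_1, empty_2 only 1 to 2 are there at a start; the rules pass over those that are not, and their reading is None.
Of spool_a, spool_b, spool_c, spool_d only 2 to 4 are there at a start; the rules pass over those that are not, and their reading is None.
At some moment in a run one of spool_a, spool_b, spool_c, spool_d may be knocked a few centimetres aside while the robot is not near it.
It also fails if it takes over 210 s, if anything falls off the work surface, if the arm or the gripper's body presses on something with over 40 N, if the wrist force passes 120 N, or if a joint passes its speed limit or range.

## Working session

There is one attempt and no reset: what is moved stays moved. The work goes in short steps, Python scripts to look and compute and a tool call to move; the robot and the scene stay as the last step left them, time stands still between calls to the robot, and variables do not carry over. Pictures are saved under pics/ and viewed, about 12 in all and at most 16, crops included, and the job is handed in when it is done.

Besides the shell and the picture viewer there is one more tool, called after "Emit:" as a command line: name --argument value ..., lists and objects as JSON in quotes. servo_tool: Moves the arm, as the interface text tells. Its arguments: {"type":"object","properties":{"targets":{"type":"array","items":{"type":"array","items":{"type":"array","items":{"type":"number","minimum":-1,"maximum":1}}}},"force":{"type":"number"}},"required":["targets"]}

```bash
ls; mkdir -p pics; cat > h.py <<'E'
import numpy as np, cv2
from scipy.spatial.transform import Rotation as R
from rig import observe, grab_frame, get_calibration, job_done, look_for, grasp_offset
def save(n,im,roi=None,s=1):
    if roi: im=im[roi[1]:roi[3],roi[0]:roi[2]]
    cv2.imwrite('pics/'+n,cv2.cvtColor(cv2.resize(im,None,fx=s,fy=s,interpolation=cv2.INTER_CUBIC),cv2.COLOR_RGB2BGR))
def cam(n):
    c=get_calibration(n); K=np.array([[c['fx'],0,c['cx']],[0,c['fy'],c['cy']],[0,0,1]])
    if 'T_tool_cam' in c:
        o=observe(); T=np.eye(4); T[:3,:3]=R.from_rotvec(o['eef_rot']).as_matrix(); T[:3,3]=o['tool_pos']; T=T@np.array(c['T_tool_cam'])
        return K,T[:3,:3],T[:3,3]
    a=np.array(c['attitude']); Rm=a if a.shape==(3,3) else R.from_rotvec(a).as_matrix() if a.size==3 else R.from_quat(a).as_matrix()
    return K,Rm,np.array(c['position'])
def atz(C,u,v,z):
    K,Rm,p=C; d=Rm@np.linalg.solve(K,[u,v,1]); return p+d*(z-p[2])/d[2]
def proj(C,P):
    K,Rm,p=C; q=(np.atleast_2d(P)-p)@Rm@K.T; return q[:,:2]/q[:,2:]
def tri(obs):
    A=np.zeros((3,3));b=np.zeros(3)
    for C,u,v in obs:
        d=C[1]@np.linalg.solve(C[0],[u,v,1]); d/=np.linalg.norm(d); M=np.eye(3)-np.outer(d,d); A+=M;b+=M@C[2]
    x=np.linalg.solve(A,b)
    return x,[float(np.linalg.norm(np.cross(x-C[2],(lambda d:d/np.linalg.norm(d))(C[1]@np.linalg.solve(C[0],[u,v,1]))))) for C,u,v in obs]
E
python3 - <<'E'
from h import *
np.set_printoptions(precision=3,suppress=True)
o=observe(); print(o['tool_pos'],o['eef_rot'],o['t'],grasp_offset)
print(get_calibration('scene'))
for n in ('scene','top'):
    im=grab_frame(n); save(n+'0.png',im,s=1.5); print(n,cam(n)[1:])
    for l in ('trunnion','handle','pin_grip','empty_1_c','carton_in','spool_a_c','can','jar','wrench','cradle'):
        try: print(l,[([round(x) for x in np.array(d['rect'])*[512,384,512,384]],round(d['p'],2)) for d in look_for(l,n)])
        except Exception as e: print(l,e)
E
```

```text
pics
[ 0.259 -0.596  0.197] [-3.074 -0.639  0.001] 0.0 0.0187
{'fx': 385.1140637263124, 'fy': 385.1140637263124, 'cx': 252.39574967785128, 'cy': 191.1208628198442, 'position': array([ 1.12 , -0.617,  0.72 ]), 'attitude': array([-2.066, -0.725,  0.408])}
scene (array([[ 0.775,  0.341, -0.532],
       [ 0.631, -0.44 ,  0.639],
       [-0.016, -0.831, -0.556]]), array([ 1.12 , -0.617,  0.72 ]))
trunnion [([170, 144, 134, 153], 0.52)]
handle [([182, 145, 119, 117], 0.9)]
pin_grip [([191, 195, 14, 20], 0.72)]
empty_1_c [([214, 187, 23, 23], 0.94), ([58, 255, 110, 104], 0.25)]
carton_in [([58, 256, 112, 105], 0.57)]
spool_a_c [([259, 171, 10, 7], 0.65), ([184, 147, 117, 113], 0.39)]
can [([146, 294, 43, 59], 0.82)]
jar [([316, 203, 19, 26], 0.77)]
wrench [([285, 247, 50, 52], 0.96)]
cradle [([183, 149, 119, 117], 0.91), ([59, 253, 112, 107], 0.5), ([259, 172, 14, 6], 0.44)]
top (array([[-0.029, -0.988,  0.148],
       [-1.   ,  0.027, -0.014],
       [ 0.009, -0.149, -0.989]]), array([0.407, 0.03 , 1.556]))
trunnion [([176, 168, 142, 76], 0.55), ([181, 182, 132, 46], 0.39)]
handle [([181, 180, 130, 49], 0.91)]
pin_grip [([182, 181, 126, 47], 0.68)]
empty_1_c [([260, 194, 23, 19], 0.69), ([250, 253, 15, 16], 0.69)]
carton_in [([342, 192, 59, 67], 0.92)]
spool_a_c [([157, 246, 16, 18], 0.53)]
can [([347, 166, 27, 25], 0.88)]
jar [([179, 157, 16, 19], 0.64), ([181, 180, 132, 49], 0.41)]
wrench [([233, 121, 26, 48], 0.85)]
cradle [([177, 183, 134, 45], 0.69), ([263, 192, 20, 22], 0.34)]
```

View pics/scene0.png

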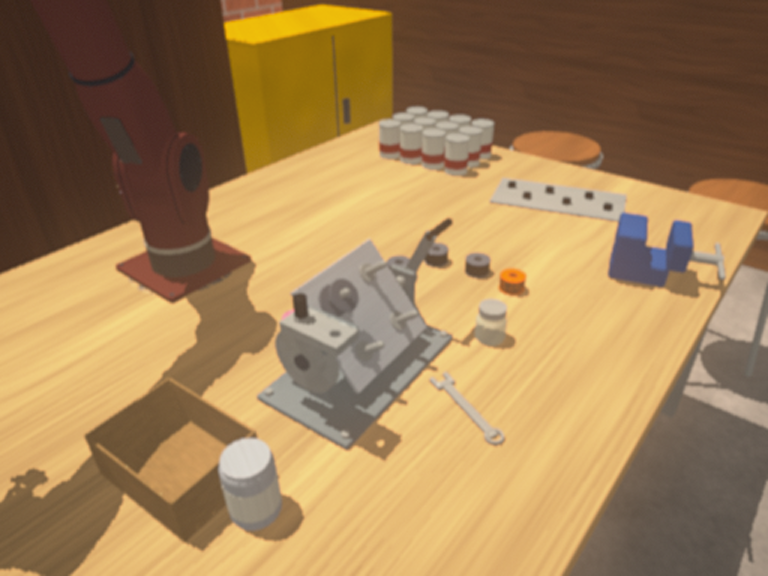

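View pics/top0.png

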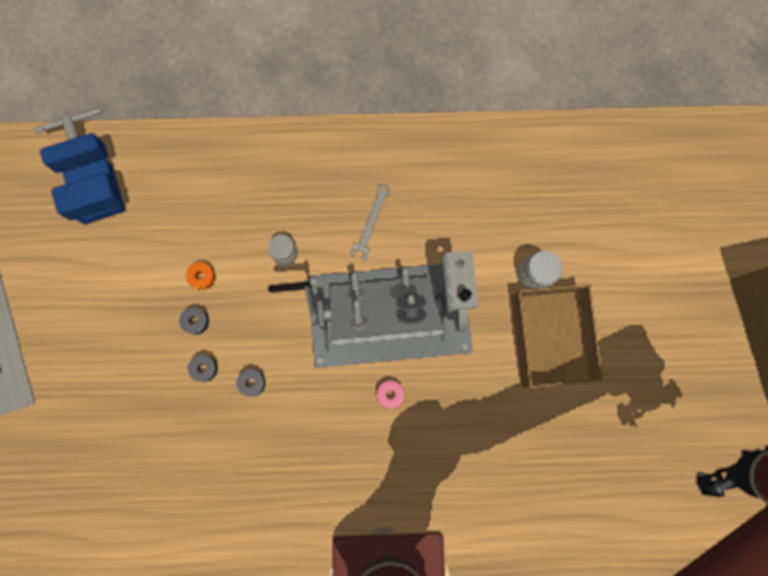

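Top view (768 px scale): black spools at (194,319), (202,366) and (251,381). The orange look-alike is at (200,275) and the pink one at (390,394), so I leave both alone. One grey empty sits on seat_1's spindle (410,300), the carton is at (556,335), the pin at (464,293) and the handle at (290,287). I'll compute coarse positions.

```bash
cat >> h.py <<'E'
E
python3 - <<'E'
from h import *
np.set_printoptions(precision=3,suppress=True)
C=cam('top'); S=cam('scene')
for n,u,v,z in [('s1',194,319,.036),('s2',202,366,.036),('s3',251,381,.036),('orange',200,275,.036),('pink',390,394,.036),('jar',281,246,.075),('can',545,265,.11),('cart tl',512,288,.085),('cart tr',590,286,.085),('cart bl',525,387,.085),('cart br',601,379,.085),('pl BL',314,366,.012),('pl BR',471,352,.012),('pin top',464,293,.24),('park',460,264,.2),('hand tip',269,289,.222),('hand',290,287,.22)]:
    print(n,atz(C,u/1.5,v/1.5,z))
for n,u,v,z in [('pl A',347,446,.012),('pl B',262,398,.012),('pl C',450,338,.012),('pin top',300,297,.24),('park',335,333,.2),('hand end',450,223,.22)]:
    print(n,atz(S,u/1.5,v/1.5,z))
print('pin',tri([(C,464/1.5,293/1.5),(S,300/1.5,297/1.5)]))
print('park',tri([(C,460/1.5,264/1.5),(S,335/1.5,333/1.5)]))
print('hand',tri([(C,269/1.5,289/1.5),(S,450/1.5,223/1.5)]))
print(get_calibration('wrist'))
E
```

```text
s1 [0.573 0.397 0.036]
s2 [0.474 0.38  0.036]
s3 [0.44  0.277 0.036]
orange [0.667 0.385 0.036]
pink [ 0.404 -0.013  0.036]
jar [0.718 0.207 0.075]
can [ 0.656 -0.336  0.11 ]
cart tl [ 0.614 -0.271  0.085]
cart tr [ 0.614 -0.433  0.085]
cart bl [ 0.411 -0.286  0.085]
cart br [ 0.422 -0.442  0.085]
pl BL [0.468 0.147 0.012]
pl BR [ 0.488 -0.19   0.012]
pin top [ 0.585 -0.15   0.24 ]
park [ 0.647 -0.15   0.2  ]
hand tip [0.606 0.213 0.222]
hand [0.609 0.174 0.22 ]
pl A [ 0.687 -0.181  0.012]
pl B [ 0.502 -0.193  0.012]
pl C [0.666 0.143 0.012]
pin top [ 0.587 -0.157  0.24 ]
park [ 0.649 -0.152  0.2  ]
hand end [0.613 0.204 0.22 ]
pin (array([ 0.585, -0.152,  0.236]), [0.0019199614938656324, 0.0019199614938655884])
park (array([ 0.648, -0.15 ,  0.198]), [0.00019199908833187566, 0.00019199908833167478])
hand (array([0.607, 0.214, 0.214]), [0.00020792587751826188, 0.00020792587751821974])
{'fx': 275.674339630593, 'fy': 275.674339630593, 'cx': 253.84203097598555, 'cy': 189.46128370708968, 'T_tool_cam': array([[ 0.001, -0.965, -0.264,  0.067],
       [ 1.   ,  0.001, -0.   ,  0.001],
       [ 0.   , -0.264,  0.965, -0.176],
       [ 0.   ,  0.   ,  0.   ,  1.   ]])}
```

```bash
cat >> h.py <<'E'
np.set_printoptions(precision=3,suppress=True)
TH=np.deg2rad(93.5)
def Rt(th): return np.c_[[np.cos(th),np.sin(th),0],[np.sin(th),-np.cos(th),0],[0,0,-1]]
def go(*ways, th=None):
    """print rows (units of servo_tool) for successive world waypoints (x,y,z[,theta deg]); first from the present pose, later ones relative to the previous"""
    o=observe(); p=np.array(o['tool_pos']); A=R.from_rotvec(o['eef_rot']).as_matrix()
    print('t',round(o['t'],2),'p',p,'F',np.array(o['wrist_force']).round(1),'open',round(o['opening'],3))
    for w in ways:
        B=Rt(np.deg2rad(w[3]) if len(w)>3 else TH); q=np.array(w[:3])
        d=A.T@(q-p)/.8; r=R.from_matrix(A.T@B).as_rotvec()/np.pi
        print(w,'d',d.round(4),'r',r.round(4),'rows>=',int(np.ceil(max(np.linalg.norm(q-p)/.05,np.linalg.norm(r)*180/8.59))))
        p,A=q,B
E
python3 - <<'E'
from h import *
go((.45,-.40,.34),(.585,-.165,.36))
E
```

```text
t 1.1 p [ 0.259 -0.596  0.198] F [-0.2  0.1 -0.2] open 1.006
(0.45, -0.4, 0.34) d [ 0.317 -0.13  -0.178] r [-0.     0.    -0.389] rows>= 9
(0.585, -0.165, 0.36) d [ 0.283  0.186 -0.025] r [0. 0. 0.] rows>= 6
```

Emit:
servo_tool --targets '[[[0.1,-0.04,-0.178,0,0,-0.1,1],[0.2,-0.08,-0.178,0,0,-0.2,1],[0.3,-0.12,-0.178,0,0,-0.3,1],[0.317,-0.13,-0.178,0,0,-0.36,1],[0.317,-0.13,-0.178,0,0,-0.36,1],[0.317,-0.13,-0.178,0,0,-0.36,1],[0.317,-0.13,-0.178,0,0,-0.36,1],[0.317,-0.13,-0.178,0,0,-0.36,1]]]'

```text
t: 1.9
tool_pos: [0.4536, -0.3962, 0.3417]
eef_rot: [2.24, 2.2, 0.003]
wrist_force: [-0.1, -0.6, 0.7]
opening: 1.0
```

```bash
python3 - <<'E'
from h import *
go((.585,-.165,.36))
E
```

```text
t 1.9 p [ 0.454 -0.396  0.342] F [-0.1 -0.6  0.7] open 1.0
(0.585, -0.165, 0.36) d [ 0.292  0.159 -0.022] r [ 0.001  0.    -0.025] rows>= 6
```

Emit:
servo_tool --targets '[[[0.06,0.03,-0.022,0,0,-0.025,1],[0.12,0.065,-0.022,0,0,-0.025,1],[0.18,0.1,-0.022,0,0,-0.025,1],[0.24,0.13,-0.022,0,0,-0.025,1],[0.292,0.159,-0.022,0,0,-0.025,1],[0.292,0.159,-0.022,0,0,-0.025,1],[0.292,0.159,-0.022,0,0,-0.025,1],[0.292,0.159,-0.022,0,0,-0.025,1]]]'

```text
t: 2.7
tool_pos: [0.5842, -0.1705, 0.3576]
eef_rot: [2.167, 2.275, -0.001]
wrist_force: [0.1, -0.1, 0.9]
opening: 1.0
```

```bash
python3 - <<'E'
from h import *
go((.585,-.165,.36))
C=cam('wrist'); im=grab_frame('wrist'); save('w1.png',im,s=1.5)
for n,p in dict(pin=(.585,-.152,.24),park=(.65,-.148,.2)).items(): print(n,proj(C,p))
print(look_for('pin_grip','wrist'))
E
```

```text
t 2.7 p [ 0.584 -0.17   0.358] F [ 0.1 -0.1  0.9] open 1.0
(0.585, -0.165, 0.36) d [ 0.007  0.001 -0.003] r [-0.     0.    -0.004] rows>= 1
pin [[255.378 160.103]]
park [[309.079 154.196]]
[{'rect': [0.4766, 0.3883, 0.0369, 0.0622], 'p': 0.78}]
```

View pics/w1.png

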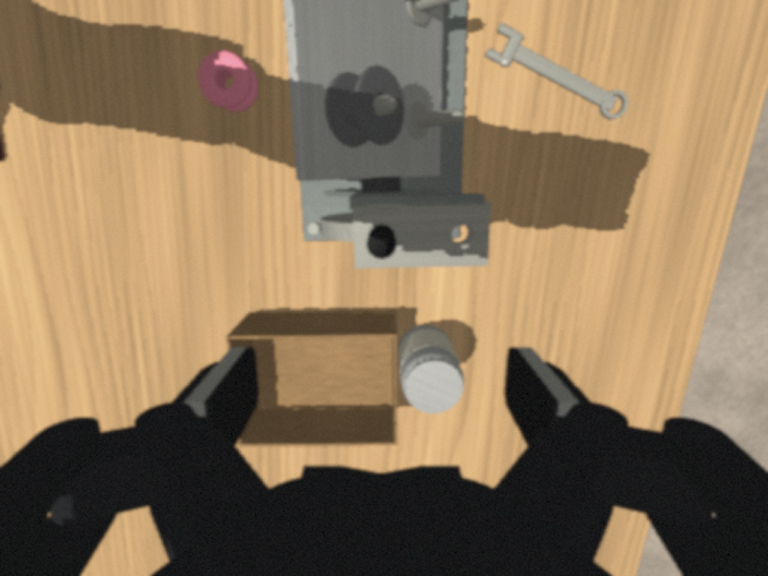

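The pin top is at (381,240) in the 1.5x picture, about 1 px from the prediction. The park bore is at (459,233). I go down and grip the pin.

Emit:
servo_tool --targets '[[[0.023,0.001,0.05,0,0,-0.004,1],[0.023,0.001,0.1,0,0,-0.004,1],[0.023,0.001,0.15,0,0,-0.004,1],[0.023,0.001,0.185,0,0,-0.004,1],[0.023,0.001,0.185,0,0,-0.004,1],[0.023,0.001,0.185,0,0,-0.004,1]]]'

```text
t: 3.4
tool_pos: [0.584, -0.153, 0.2107]
eef_rot: [2.155, 2.286, -0.0]
wrist_force: [0.0, 0.5, 0.2]
opening: 0.999
```

Emit:
servo_tool --targets '[[[0,0,0,0,0,0,0],[0,0,0,0,0,0,0],[0,0,0,0,0,0,0],[0,0,0,0,0,0,0],[0,0,0,0,0,0,0],[0,0,0,0,0,0,0],[0,0,0,0,0,0,0]]]' --force 40

```text
t: 4.1
tool_pos: [0.5842, -0.1516, 0.2097]
eef_rot: [-2.152, -2.288, 0.0]
wrist_force: [0.3, 0.3, -0.1]
opening: 0.0
```

```bash
python3 - <<'E'
from h import *
go((.585,-.165,.36)); save('w2.png',grab_frame('wrist'),s=1.5)
C=cam('wrist');print(proj(C,(.584,-.152,.24)))
E
```

```text
t 4.1 p [ 0.584 -0.152  0.21 ] F [ 0.3  0.3 -0.1] open 0.0
(0.585, -0.165, 0.36) d [-0.017 -0.    -0.188] r [-0. -0.  0.] rows>= 4
[[252.883 234.11 ]]
```

View pics/w2.png

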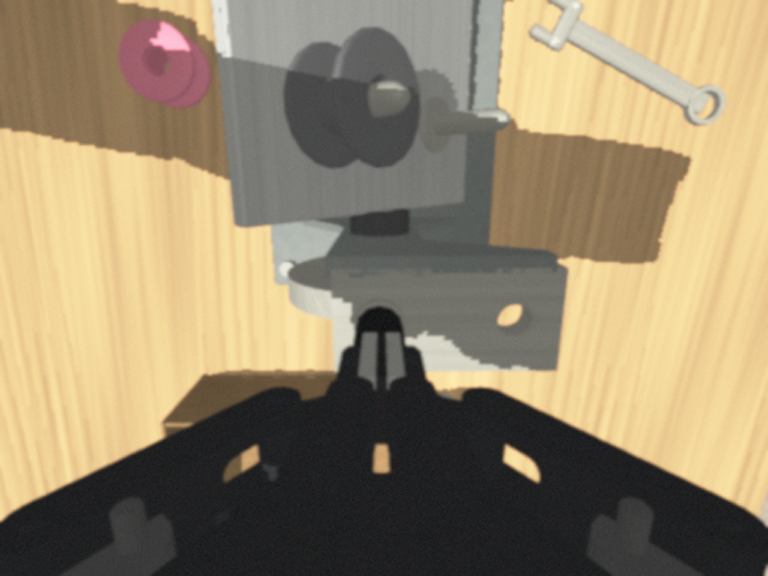

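```bash
python3 - <<'E'
from h import *
C2=cam('wrist'); o=observe(); print('tcp px*1.5',proj(C2,o['tool_pos'])*1.5)
# view 1 camera rebuilt
c=get_calibration('wrist'); T=np.eye(4); T[:3,:3]=R.from_rotvec([2.167,2.275,-.001]).as_matrix(); T[:3,3]=[.5842,-.1705,.3576]; T=T@c['T_tool_cam']; C1=(C2[0],T[:3,:3],T[:3,3])
print('park',tri([(C1,459/1.5,233/1.5),(C2,510/1.5,315/1.5)]))
print('pin',tri([(C1,381/1.5,240/1.5),(C2,380/1.5,325/1.5)]))
print('wrist2 park at .2',atz(C2,510/1.5,315/1.5,.2),atz(C1,459/1.5,233/1.5,.2))
print('blk corner front-left z.2', atz(C2,330/1.5,370/1.5,.2),atz(C1,355/1.5,267/1.5,.2),'right',atz(C2,558/1.5,369/1.5,.2),atz(C1,488/1.5,262/1.5,.2))
print([ (d['rect'],d['p']) for d in look_for('pin_grip','wrist')])
E
```

```text
tcp px*1.5 [[380.086 322.343]]
park (array([ 0.648, -0.15 ,  0.192]), [0.00024631938089679045, 0.00024631938089683995])
pin (array([ 0.584, -0.16 ,  0.192]), [0.00038294110309766753, 0.00038294110309780897])
wrist2 park at .2 [ 0.646 -0.148  0.2  ] [ 0.646 -0.15   0.2  ]
blk corner front-left z.2 [ 0.561 -0.182  0.2  ] [ 0.563 -0.182  0.2  ] right [ 0.673 -0.174  0.2  ] [ 0.673 -0.172  0.2  ]
[([0.4635, 0.5201, 0.0611, 0.0784], 0.84), ([0.2713, 0.0042, 0.3941, 0.5542], 0.65)]
```

```bash
python3 - <<'E'
from h import *
im=cv2.imread('pics/w2.png')[280:420,280:480]; im=cv2.convertScaleAbs(im,alpha=2.5,beta=20)
cv2.imwrite('pics/w2c.png',cv2.resize(im,None,fx=4,fy=4,interpolation=cv2.INTER_CUBIC)[:600])
E
```

```text
(no output)
```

View pics/w2c.png

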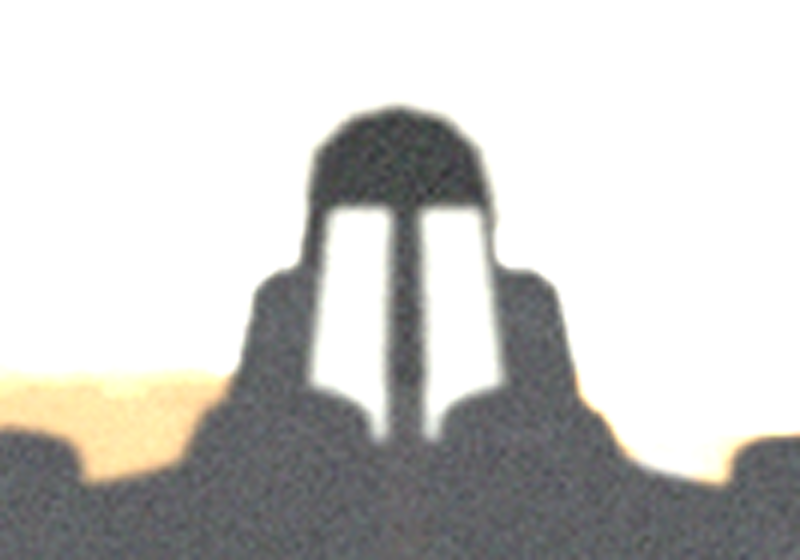

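Emit:
servo_tool --targets '[[[0,0,-0.04,0,0,0,0],[0,0,-0.08,0,0,0,0],[0,0,-0.13,0,0,0,0],[0,0,-0.15,0,0,0,0],[0,0,-0.15,0,0,0,0]]]'

```text
t: 4.7
tool_pos: [0.5853, -0.1516, 0.3328]
eef_rot: [2.15, 2.285, 0.004]
wrist_force: [0.1, -0.2, 0.1]
opening: 0.001
```

```bash
python3 - <<'E'
from h import *
go((.585,-.165,.36)); a=grab_frame('wrist'); b=grab_frame('scene')
f=lambda im,r:cv2.resize(im[r[1]:r[3],r[0]:r[2]],(390,390),interpolation=cv2.INTER_CUBIC)
save('m1.png',np.hstack([f(a,(180,120,330,270)),f(b,(150,130,280,260))]))
E
```

```text
t 4.7 p [ 0.585 -0.152  0.333] F [ 0.1 -0.2  0.1] open 0.001
(0.585, -0.165, 0.36) d [-0.017 -0.001 -0.034] r [ 0.002  0.    -0.   ] rows>= 1
```

View pics/m1.png

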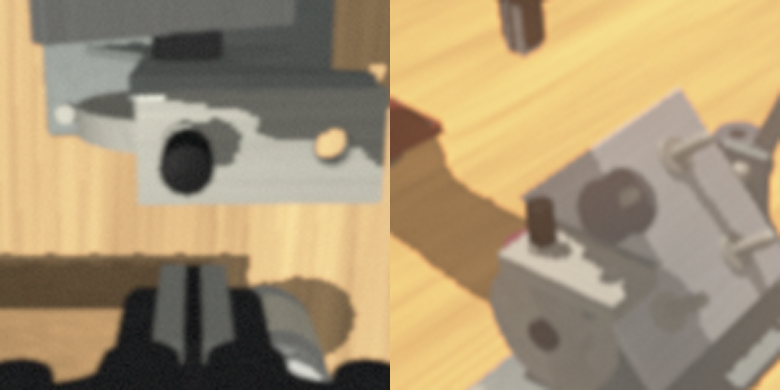

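```bash
python3 - <<'E'
from h import *
o=observe();p=np.array(o['tool_pos']);S=cam('scene')
for dy in(-.011,0,.011):
  for dz in (0,.02,.04): print(dy,dz,proj(S,p+[0,dy,dz]))
print('scene pin top/base',proj(S,[[.584,-.152,.24],[.584,-.152,.2]]))
T=grab_frame('top'); C=cam('top'); print('top',proj(C,p))
save('t1.png',T,(270,150,350,230),7)
save('s1.png',grab_frame('scene'),(150,110,230,230),5)
E
```

```text
-0.011 0 [[192.817 163.135]]
-0.011 0.02 [[191.811 154.544]]
-0.011 0.04 [[190.777 145.704]]
0 0 [[196.687 161.051]]
0 0.02 [[195.745 152.507]]
0 0.04 [[194.777 143.718]]
0.011 0 [[200.49  159.004]]
0.011 0.02 [[199.61  150.506]]
0.011 0.04 [[198.705 141.768]]
scene pin top/base [[200.413 196.488]
 [202.022 211.046]]
top [[314.541 191.079]]
```

View pics/s1.png

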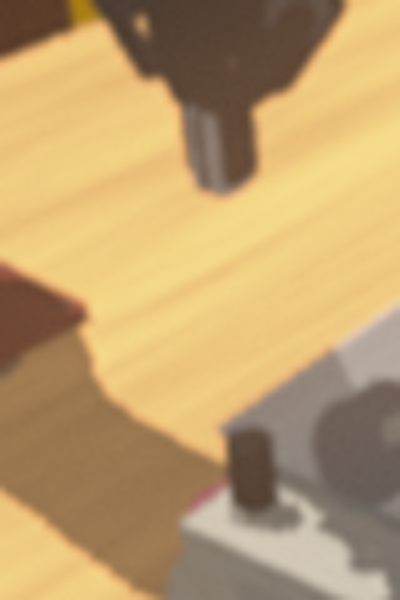

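The pin still stands home at its expected pixels. The shut fingertips show about 30 mm above the reported TCP in the scene view, so they closed over the top of the pin. I'll use tip z = tool z + 0.03 and retry lower.

Emit:
servo_tool --targets '[[[0,-0.0016,0,0,0,0,1],[0,-0.0016,0,0,0,0,1],[0,-0.0016,0.05,0,0,0,1],[0,-0.0016,0.1,0,0,0,1],[0,-0.0016,0.14,0,0,0,1],[0,-0.0016,0.17,0,0,0,1],[0,-0.0016,0.192,0,0,0,1],[0,-0.0016,0.192,0,0,0,1]]]'

```text
t: 5.7
tool_pos: [0.581, -0.1515, 0.1731]
eef_rot: [-2.15, -2.285, 0.004]
wrist_force: [-0.6, 0.4, 0.1]
opening: 1.002
```

Emit:
servo_tool --targets '[[[0,0,0,0,0,0,0],[0,0,0,0,0,0,0],[0,0,0,0,0,0,0],[0,0,0,0,0,0,0],[0,0,0,0,0,0,0],[0,0,0,0,0,0,0]]]' --force 40

```text
t: 6.3
tool_pos: [0.5833, -0.1518, 0.177]
eef_rot: [2.152, 2.287, 0.001]
wrist_force: [-0.7, 0.4, 5.6]
opening: 0.244
```

Emit:
servo_tool --targets '[[[0,0,-0.03,0,0,0,0],[0,0,-0.065,0,0,0,0],[0,0,-0.085,0,0,0,0],[0,0.04,-0.085,0,0,0,0],[0,0.07,-0.085,0,0,0,0],[0,0.0813,-0.085,0,0,0,0],[0,0.0813,-0.085,0,0,0,0],[0,0.0813,-0.085,0,0,0,0]]]'

```text
t: 7.1
tool_pos: [0.6471, -0.1478, 0.2437]
eef_rot: [-2.152, -2.288, 0.001]
wrist_force: [0.2, 0.0, -1.1]
opening: 0.247
```

```bash
python3 - <<'E'
from h import *
go(); a=grab_frame('wrist'); b=grab_frame('scene')
f=lambda im,r:cv2.resize(im[r[1]:r[3],r[0]:r[2]],(390,390),interpolation=cv2.INTER_CUBIC)
save('m2.png',np.hstack([f(a,(160,140,310,290)),f(b,(150,140,280,270))]))
E
```

```text
t 7.1 p [ 0.647 -0.148  0.244] F [ 0.2  0.  -1.1] open 0.247
```

View pics/m2.png

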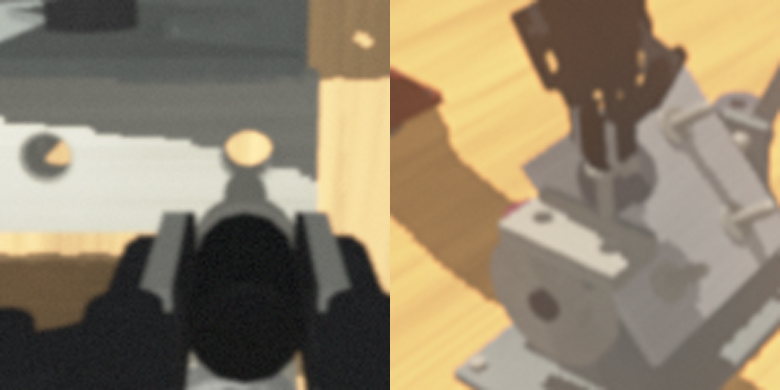

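The pin is held out over the park bore, with its tip at (246,165) above the hole at (248,150). I lower and release it.

Emit:
servo_tool --targets '[[[0,0,0.02,0,0,0,0],[0,0,0.035,0,0,0,0],[0,0,0.05,0,0,0,0],[0,0,0.065,0,0,0,0],[0,0,0.078,0,0,0,0],[0,0,0.083,0,0,0,0],[0,0,0.083,0,0,0,0]]]'

```text
t: 7.9
tool_pos: [0.6477, -0.1477, 0.1776]
eef_rot: [-2.152, -2.288, 0.0]
wrist_force: [0.3, 0.1, -1.7]
opening: 0.244
```

Emit:
servo_tool --targets '[[[0,0,0,0,0,0,1],[0,0,0,0,0,0,1],[0,0,0,0,0,0,1],[0,0,0,0,0,0,1],[0,0,-0.05,0,0,0,1],[0,0,-0.11,0,0,0,1],[0,0,-0.17,0,0,0,1],[0,0,-0.17,0,0,0,1]]]'

```text
t: 8.7
tool_pos: [0.6502, -0.1477, 0.3219]
eef_rot: [2.146, 2.281, 0.01]
wrist_force: [-0.3, -0.1, 0.1]
opening: 0.999
```

```bash
python3 - <<'E'
from h import *
go((.60,.16,.32),(.61,.174,.19))
grab_frame('scene'); print([(np.array(d['rect'])*[512,384,512,384],d['p']) for d in look_for('pin_grip','scene')],proj(cam('scene'),[.648,-.149,.226]))
E
```

```text
t 8.7 p [ 0.65  -0.148  0.322] F [-0.3 -0.1  0.1] open 0.999
(0.6, 0.16, 0.32) d [ 0.388 -0.039  0.001] r [ 0.004  0.001 -0.   ] rows>= 7
(0.61, 0.174, 0.19) d [0.017 0.013 0.163] r [0. 0. 0.] rows>= 3
[(array([214.989, 204.288,  13.312,  20.506]), 0.6)] [[223.044 211.659]]
```

Emit:
servo_tool --targets '[[[0.05,0,0,0,0,0,1],[0.11,-0.01,0,0,0,0,1],[0.17,-0.02,0,0,0,0,1],[0.23,-0.025,0,0,0,0,1],[0.29,-0.025,0,0,0,0,1],[0.35,-0.025,0,0,0,0,1],[0.4,-0.025,0,0,0,0,1],[0.4075,-0.025,0,0,0,0,1]]]'

```text
t: 9.6
tool_pos: [0.6054, 0.183, 0.3121]
eef_rot: [-2.14, -2.295, 0.001]
wrist_force: [-0.6, -0.9, -0.2]
opening: 1.007
```

Emit:
servo_tool --targets '[[[0,0,0,0,0,0,1],[0,0,0,0,0,0,1],[0,0,0,0,0,0,1]]]'

```text
t: 9.9
tool_pos: [0.6085, 0.1741, 0.3132]
eef_rot: [2.156, 2.285, -0.002]
wrist_force: [-0.5, -0.0, 0.5]
opening: 0.996
```

```bash
python3 - <<'E'
from h import *
go((.611,.1785,.17)); C=cam('wrist');a=grab_frame('wrist'); save('w3.png',a,s=1.5)
print(proj(C,[.611,.1785,.22])*1.5)
E
```

```text
t 9.9 p [0.608 0.174 0.313] F [-0.5 -0.   0.5] open 0.996
(0.611, 0.1785, 0.17) d [0.005 0.004 0.179] r [-0.     0.    -0.001] rows>= 3
[[384.794 267.121]]
```

View pics/w3.png

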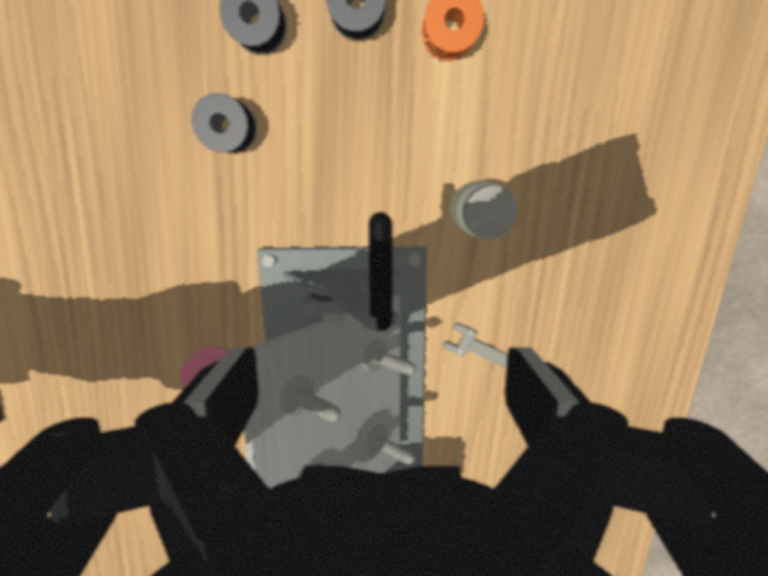

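The handle spans (380,215) to (380,325), 5 px from the prediction. The jar is clear of the fingers.

Emit:
servo_tool --targets '[[[0.004,0.001,0.05,0,0,0,1],[0.004,0.001,0.1,0,0,0,1],[0.004,0.001,0.15,0,0,0,1],[0.004,0.001,0.178,0,0,0,1],[0.004,0.001,0.178,0,0,0,1],[0.004,0.001,0.178,0,0,0,1]]]'

```text
t: 10.55
tool_pos: [0.609, 0.1789, 0.1722]
eef_rot: [2.154, 2.287, 0.0]
wrist_force: [0.1, 0.7, 0.0]
opening: 1.0
```

Emit:
servo_tool --targets '[[[0,0,0,0,0,0,0],[0,0,0,0,0,0,0],[0,0,0,0,0,0,0],[0,0,0,0,0,0,0],[0,0,0,0,0,0,0],[0,0,0,0,0,0,0],[0,0,0,0,0,0,0]]]' --force 40

```text
t: 11.25
tool_pos: [0.6084, 0.1797, 0.1716]
eef_rot: [-2.152, -2.288, 0.0]
wrist_force: [-3.4, -1.2, 4.6]
opening: 0.173
```

Emit:
servo_tool --targets '[[[0,-0.0089,-0.0038,0,0,0,0],[0,-0.0179,-0.0069,0,0,0,0],[0,-0.0273,-0.0094,0,0,0,0],[0,-0.0366,-0.0111,0,0,0,0],[0,-0.0461,-0.0124,0,0,0,0],[0,-0.0534,-0.0128,0,0,0,0],[0,-0.0581,-0.0129,0,0,0,0],[0,-0.0581,-0.0129,0,0,0,0]]]'

```text
t: 12.05
tool_pos: [0.5664, 0.177, 0.1848]
eef_rot: [2.15, 2.282, 0.013]
wrist_force: [7.6, -1.2, 10.4]
opening: 0.169
```

Emit:
servo_tool --targets '[[[0,-0.0096,0.0004,0,0,0,0],[0,-0.0191,0.0014,0,0,0,0],[0,-0.0286,0.003,0,0,0,0],[0,-0.0379,0.0054,0,0,0,0],[0,-0.047,0.0083,0,0,0,0],[0,-0.0538,0.0109,0,0,0,0],[0,-0.0592,0.0134,0,0,0,0],[0,-0.0592,0.0134,0,0,0,0]]]'

```text
t: 12.85
tool_pos: [0.5179, 0.1737, 0.1732]
eef_rot: [2.15, 2.283, 0.009]
wrist_force: [5.9, -1.8, 9.4]
opening: 0.171
```

Emit:
servo_tool --targets '[[[0,0,0,0,0,0,0],[0,0,0,0,0,0,0],[0,0,0,0,0,0,0]]]'

```text
t: 13.15
tool_pos: [0.5179, 0.1737, 0.1732]
eef_rot: [2.151, 2.284, 0.008]
wrist_force: [4.9, -2.1, 9.8]
opening: 0.164
```

Emit:
servo_tool --targets '[[[0,-0.002,0.001,0,0,0,0],[0,-0.0035,0.0015,0,0,0,0],[0,-0.0035,0.0015,0,0,0,0],[0,-0.0035,0.0015,0,0,0,0]]]'

```text
t: 13.55
tool_pos: [0.516, 0.1736, 0.1723]
eef_rot: [2.15, 2.283, 0.011]
wrist_force: [7.8, -2.6, 9.8]
opening: 0.167
```

Emit:
servo_tool --targets '[[[0,0.001,0,0,0,0,1],[0,0.001,0,0,0,0,1],[0,0.001,0,0,0,0,1],[0,0.001,0,0,0,0,1],[0,0,-0.05,0,0,0,1],[0,0,-0.11,0,0,0,1],[0,0,-0.17,0,0,0,1],[0,0,-0.17,0,0,0,1]]]'

```text
t: 14.35
tool_pos: [0.5142, 0.1752, 0.3123]
eef_rot: [2.149, 2.285, 0.013]
wrist_force: [0.4, 0.4, -0.7]
opening: 1.0
```

```bash
python3 - <<'E'
from h import *
a=grab_frame('wrist');b=grab_frame('scene'); f=lambda im,r:cv2.resize(im[r[1]:r[3],r[0]:r[2]],(390,390),interpolation=cv2.INTER_CUBIC)
save('m3.png',np.hstack([f(a,(130,100,380,350)),f(b,(150,130,310,290))]))
C=cam('scene')
t=np.array([.575,-.002]);ex=np.array([.998,.061]);ey=np.array([-.061,.998])
for n,(x,y,h) in dict(t1=(-52,-52,59),t2=(-52,52,59),t3=(52,-52,59),t4=(52,52,59),handend=(-46.5,210,100)).items():
    w=t+ex*x/1e3+ey*y/1e3; p=[w[0],w[1],.12+h/1e3]; print(n,np.round(p,3),((proj(C,p)[0]-[150,130])*390/160+[390,0]).round(),((proj(cam('wrist'),p)[0]-[130,100])*390/250).round())
go((.648,-.1478,.3))
E
```

```text
t1 [ 0.526 -0.057  0.179] [545. 150.] [192. 380.]
t2 [0.52  0.047 0.179] [606. 107.] [192. 274.]
t3 [ 0.63  -0.051  0.179] [625. 183.] [313. 380.]
t4 [0.624 0.053 0.179] [684. 136.] [323. 274.]
handend [0.516 0.205 0.22 ] [688.  22.] [201.  82.]
t 14.45 p [0.512 0.174 0.307] F [-0.1 -0.4 -1.4] open 0.996
(0.648, -0.1478, 0.3) d [-0.412  0.144  0.008] r [ 0.001 -0.     0.   ] rows>= 7
```

View pics/m3.png

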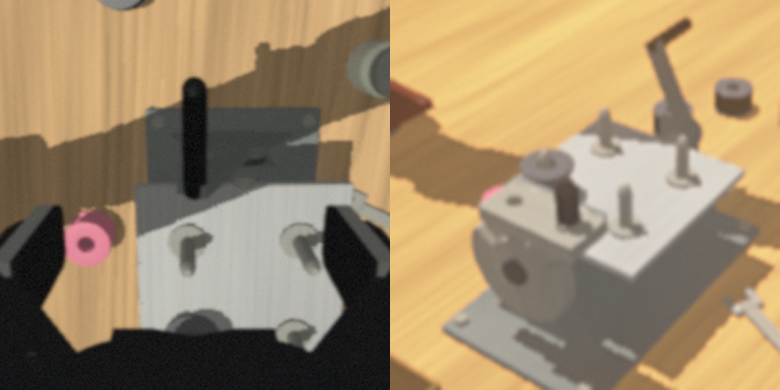

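The table is level and upright, with the spindle tips within about 5 px of my model. Next I fetch the parked pin.

Emit:
servo_tool --targets '[[[-0.05,0.02,0,0,0,0,1],[-0.11,0.04,0,0,0,0,1],[-0.17,0.06,0,0,0,0,1],[-0.23,0.08,0,0,0,0,1],[-0.29,0.1,0,0,0,0,1],[-0.35,0.12,0,0,0,0,1],[-0.4,0.14,0,0,0,0,1],[-0.412,0.144,0.008,0,0,0,1]]]'

```text
t: 15.25
tool_pos: [0.6472, -0.1552, 0.2962]
eef_rot: [-2.16, -2.279, 0.006]
wrist_force: [-0.7, -0.4, -0.4]
opening: 0.998
```

Emit:
servo_tool --targets '[[[0,0,0,0,0,0,1],[0,0,0,0,0,0,1],[0,0,0,0,0,0,1]]]'

```text
t: 15.55
tool_pos: [0.647, -0.1458, 0.2995]
eef_rot: [-2.149, -2.291, -0.001]
wrist_force: [-0.0, 0.2, 0.5]
opening: 1.003
```

```bash
python3 - <<'E'
from h import *
go((.648,-.1478,.178))
E
```

```text
t 15.55 p [ 0.647 -0.146  0.299] F [-0.   0.2  0.5] open 1.003
(0.648, -0.1478, 0.178) d [-0.003  0.001  0.152] r [-0.    -0.     0.001] rows>= 3
```

Emit:
servo_tool --targets '[[[-0.003,0.001,0.05,0,0,0,1],[-0.003,0.001,0.1,0,0,0,1],[-0.003,0.001,0.14,0,0,0,1],[-0.003,0.001,0.152,0,0,0,1],[-0.003,0.001,0.152,0,0,0,1],[-0.003,0.001,0.152,0,0,0,1]]]'

```text
t: 16.15
tool_pos: [0.6491, -0.15, 0.18]
eef_rot: [2.15, 2.287, 0.002]
wrist_force: [-0.0, -0.4, 1.1]
opening: 1.004
```

Emit:
servo_tool --targets '[[[0,0,0,0,0,0,0],[0,0,0,0,0,0,0],[0,0,0,0,0,0,0],[0,0,0,0,0,0,0],[0,0,0,0,0,0,0],[0,0,0,0,0,0,0]]]' --force 40

```text
t: 16.75
tool_pos: [0.6483, -0.1506, 0.1782]
eef_rot: [2.152, 2.288, 0.0]
wrist_force: [-1.3, 0.6, 2.4]
opening: 0.246
```

Emit:
servo_tool --targets '[[[0,0,-0.03,0,0,0,0],[0,0,-0.065,0,0,0,0],[0,0,-0.085,0,0,0,0],[0,-0.04,-0.085,0,0,0,0],[0,-0.07,-0.085,0,0,0,0],[0,-0.0813,-0.085,0,0,0,0],[0,-0.0813,-0.085,0,0,0,0],[0,-0.0813,-0.085,0,0,0,0]]]'

```text
t: 17.55
tool_pos: [0.5838, -0.1544, 0.2457]
eef_rot: [2.152, 2.288, 0.001]
wrist_force: [0.4, 0.1, -1.5]
opening: 0.246
```

```bash
python3 - <<'E'
from h import *
go((.5833,-.1518,.244),(.5833,-.1518,.177))
E
```

```text
t 17.55 p [ 0.584 -0.154  0.246] F [ 0.4  0.1 -1.5] open 0.246
(0.5833, -0.1518, 0.244) d [ 0.003 -0.001  0.002] r [ 0. -0. -0.] rows>= 1
(0.5833, -0.1518, 0.177) d [0.    0.    0.084] r [0. 0. 0.] rows>= 2
```

Emit:
servo_tool --targets '[[[0,0,0.02,0,0,0,0],[0,0,0.035,0,0,0,0],[0,0,0.05,0,0,0,0],[0,0,0.065,0,0,0,0],[0,0,0.078,0,0,0,0],[0,0,0.085,0,0,0,0],[0,0,0.085,0,0,0,0]]]'

```text
t: 18.25
tool_pos: [0.5833, -0.1544, 0.1781]
eef_rot: [2.152, 2.288, 0.0]
wrist_force: [-2.9, 1.0, 2.8]
opening: 0.247
```

Emit:
servo_tool --targets '[[[0,0,0,0,0,0,1],[0,0,0,0,0,0,1],[0,0,0,0,0,0,1],[0,0,0,0,0,0,1],[0,0,-0.05,0,0,0,1],[0,0,-0.11,0,0,0,1],[0,0,-0.15,0,0,0,1],[0,0,-0.15,0,0,0,1]]]'

```text
t: 19.05
tool_pos: [0.5853, -0.1546, 0.3033]
eef_rot: [2.148, 2.283, 0.006]
wrist_force: [0.6, 0.0, -0.0]
opening: 1.001
```

Emit:
servo_tool --targets '[[[0.05,-0.03,0,0,0,0,1],[0.1,-0.05,0,0,0,0,1],[0.115,-0.064,0,0,0,0,1],[0.115,-0.064,0,0,0,0,1],[0.115,-0.064,0,0,0,0,1],[0.115,-0.064,0,0,0,0,1]]]'

```text
t: 19.65
tool_pos: [0.5268, -0.0671, 0.2973]
eef_rot: [-2.154, -2.286, 0.001]
wrist_force: [0.7, -0.0, 0.1]
opening: 0.999
```

```bash
python3 - <<'E'
from h import *
go((.526,-.057,.10)); C=cam('wrist'); a=grab_frame('wrist'); L=look_for('empty_1_c','wrist')
print([((np.array(d['rect'])*[512,384,512,384]).round(),round(d['p'],2)) for d in L])
b=grab_frame('scene'); print([((np.array(d['rect'])*[512,384,512,384]).round(),round(d['p'],2)) for d in look_for('pin_grip','scene')],proj(cam('scene'),[.5835,-.152,.226]))
f=lambda im,r:cv2.resize(im[r[1]:r[3],r[0]:r[2]],(390,390),interpolation=cv2.INTER_CUBIC)
save('m4.png',np.hstack([f(a,(130,70,380,320)),f(b,(150,130,310,290))]))
print('pred', (proj(C,[[.526,-.057,.165],[.526,-.057,.179]])-[130,70])*390/250)
E
```

```text
t 19.65 p [ 0.527 -0.067  0.297] F [ 0.7 -0.   0.1] open 0.999
(0.526, -0.057, 0.1) d [ 0.013 -0.     0.247] r [-0.     0.    -0.001] rows>= 4
[(array([231., 141.,  48.,  50.]), 0.84), (array([157., 101.,  41.,  37.]), 0.61)]
[(array([191., 194.,  14.,  18.]), 0.72), (array([288., 246.,  51.,  52.]), 0.33), (array([181., 136., 114., 127.]), 0.21)] [[200.827 201.589]]
pred [[192.876 148.697]
 [192.821 152.29 ]]
```

View pics/m4.png

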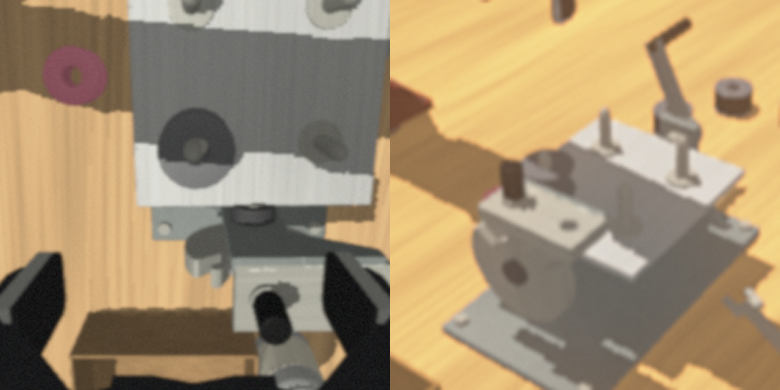

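Pictured in m4: the table is locked upright with the pin home, and the grey empty is at crop (196,148) on seat_1. The pink one at (73,75) stays on the bench. I take the grey one.

Emit:
servo_tool --targets '[[[0.013,0.001,0.05,0,0,0,1],[0.013,0.001,0.1,0,0,0,1],[0.013,0.001,0.15,0,0,0,1],[0.013,0.001,0.2,0,0,0,1],[0.013,0.001,0.23,0,0,0,1],[0.013,0.001,0.246,0,0,0,1],[0.013,0.001,0.246,0,0,0,1]]]'

```text
t: 20.55
tool_pos: [0.5259, -0.0555, 0.0995]
eef_rot: [-2.151, -2.286, 0.002]
wrist_force: [0.1, -0.1, 0.2]
opening: 0.995
```

Emit:
servo_tool --targets '[[[0,0,0,0,0,0,0],[0,0,0,0,0,0,0],[0,0,0,0,0,0,0],[0,0,0,0,0,0,0],[0,0,0,0,0,0,0]]]' --force 30

```text
t: 21.05
tool_pos: [0.5279, -0.0555, 0.1027]
eef_rot: [2.151, 2.286, 0.002]
wrist_force: [-0.5, 0.9, 6.0]
opening: 0.651
```

Emit:
servo_tool --targets '[[[0,0,-0.03,0,0,0,0],[0,0,-0.06,0,0,0,0],[0,0,-0.09,0,0,0,0],[0,0,-0.14,0,0,0,0],[0,0,-0.19,0,0,0,0],[0,0,-0.22,0,0,0,0],[0,0,-0.22,0,0,0,0]]]'

```text
t: 21.75
tool_pos: [0.5286, -0.0553, 0.2816]
eef_rot: [2.148, 2.284, 0.006]
wrist_force: [-0.1, 0.3, 0.5]
opening: 0.651
```

```bash
python3 - <<'E'
from h import *
go((.515,-.355,.28),(.515,-.355,.12))
E
```

```text
t 21.75 p [ 0.529 -0.055  0.282] F [-0.1  0.3  0.5] open 0.651
(0.515, -0.355, 0.28) d [-0.373 -0.04   0.002] r [0.002 0.001 0.   ] rows>= 7
(0.515, -0.355, 0.12) d [0.  0.  0.2] r [0. 0. 0.] rows>= 4
```

Emit:
servo_tool --targets '[[[-0.05,0,0,0,0,0,0],[-0.11,-0.01,0,0,0,0,0],[-0.17,-0.02,0,0,0,0,0],[-0.23,-0.03,0,0,0,0,0],[-0.29,-0.04,0,0,0,0,0],[-0.34,-0.04,0,0,0,0,0],[-0.373,-0.04,0,0,0,0,0],[-0.373,-0.04,0,0,0,0,0]]]'

```text
t: 22.55
tool_pos: [0.5111, -0.3598, 0.2754]
eef_rot: [-2.159, -2.281, 0.003]
wrist_force: [-0.6, 0.1, -0.8]
opening: 0.654
```

Emit:
servo_tool --targets '[[[0,0,0.03,0,0,0,0],[0,0,0.09,0,0,0,0],[0,0,0.15,0,0,0,0],[0,0,0.2,0,0,0,0],[0,0,0.26,0,0,0,0],[0,0,0.31,0,0,0,0],[0,0,0.344,0,0,0,0],[0,0,0.344,0,0,0,0]]]'

```text
t: 23.35
tool_pos: [0.5102, -0.3522, -0.0026]
eef_rot: [-2.146, -2.284, 0.001]
wrist_force: [-0.8, -0.1, -0.2]
opening: 0.649
```

Emit:
servo_tool --targets '[[[0,0,0,0,0,0,1],[0,0,0,0,0,0,1],[0,0,0,0,0,0,1],[0,0,-0.06,0,0,0,1],[0,0,-0.12,0,0,0,1],[0,0,-0.18,0,0,0,1],[0,0,-0.24,0,0,0,1],[0,0,-0.3,0,0,0,1]]]'

```text
t: 24.15
tool_pos: [0.5129, -0.355, 0.2456]
eef_rot: [2.151, 2.286, 0.001]
wrist_force: [0.2, -1.0, -0.2]
opening: 1.0
```

```bash
python3 - <<'E'
from h import *
for n in('top','wrist'):
    C=cam(n);grab_frame(n)
    for l in('empty_1_c','spool_a_c'): print(n,l,[((r:=np.array(d['rect'])*[512,384,512,384]).round(),round(d['p'],2),atz(C,r[0]+r[2]/2,r[1]+r[3]/2,.03)) for d in look_for(l,n)])
go((.45,0,.3),(.45,.2,.3))
E
```

```text
top empty_1_c [(array([356., 216.,  21.,  15.]), 0.66, array([ 0.518, -0.358,  0.03 ])), (array([254., 250.,  12.,  25.]), 0.58, array([ 0.405, -0.014,  0.03 ])), (array([182., 172., 129.,  67.]), 0.57, array([0.586, 0.024, 0.03 ]))]
top spool_a_c [(array([156., 244.,  19.,  22.]), 0.49, array([0.436, 0.284, 0.03 ])), (array([179., 167., 138.,  72.]), 0.38, array([0.594, 0.02 , 0.03 ]))]
wrist empty_1_c [(array([230., 143.,  42.,  42.]), 0.83, array([ 0.513, -0.36 ,  0.03 ]))]
wrist spool_a_c []
t 24.45 p [ 0.513 -0.355  0.241] F [ 0.6  0.1 -0.7] open 1.004
(0.45, 0, 0.3) d [ 0.448 -0.051 -0.073] r [-0. -0. -0.] rows>= 8
(0.45, 0.2, 0.3) d [0.249 0.015 0.   ] r [0. 0. 0.] rows>= 4
```

Emit:
servo_tool --targets '[[[0.05,0,-0.04,0,0,0,1],[0.1,0.01,-0.08,0,0,0,1],[0.16,0.03,-0.11,0,0,0,1],[0.22,0.05,-0.11,0,0,0,1],[0.28,0.07,-0.11,0,0,0,1],[0.33,0.1,-0.11,0,0,0,1],[0.34,0.1,-0.11,0,0,0,1],[0.34,0.1,-0.11,0,0,0,1]]]'

```text
t: 25.25
tool_pos: [0.5762, -0.0757, 0.3284]
eef_rot: [-2.145, -2.292, 0.001]
wrist_force: [-0.7, -0.9, -0.4]
opening: 1.003
```

Emit:
servo_tool --targets '[[[0,0,0,0,0,0,1],[0,0,0,0,0,0,1],[0,0,0,0,0,0,1]]]'

```text
t: 25.55
tool_pos: [0.5758, -0.0808, 0.3295]
eef_rot: [-2.156, -2.285, 0.001]
wrist_force: [0.9, 0.0, 0.7]
opening: 0.998
```

```bash
python3 - <<'E'
from h import *
go((.44,.277,.3),(.44,.277,-.03)); C=cam('wrist'); a=grab_frame('wrist'); r=(150,60,350,210)
t=np.array([.575,-.002]);ex=np.array([.998,.061]);ey=np.array([-.061,.998])
for x,y in((-52,-52),(-52,52),(52,-52),(52,52)):
    w=t+ex*x/1e3+ey*y/1e3; print(x,y,w,(proj(C,[[*w,.175],[*w,.129]])-[r[0],r[1]])*4)
save('w5.png',a,r,4); print(C[2])
E
```

```text
t 25.55 p [ 0.576 -0.081  0.33 ] F [0.9 0.  0.7] open 0.998
(0.44, 0.277, 0.3) d [ 0.456 -0.143  0.037] r [-0.     0.    -0.001] rows>= 8
(0.44, 0.277, -0.03) d [0.    0.    0.412] r [0. 0. 0.] rows>= 7
-52 -52 [ 0.526 -0.057] [[254.143 353.257]
 [273.59  337.119]]
-52 52 [0.52  0.047] [[238.797 -28.612]
 [261.749   2.977]]
52 -52 [ 0.63  -0.051] [[603.003 352.662]
 [580.946 336.584]]
52 52 [0.624 0.053] [[619.284 -29.583]
 [593.393   2.154]]
[ 0.573 -0.015  0.505]
```

View pics/w5.png

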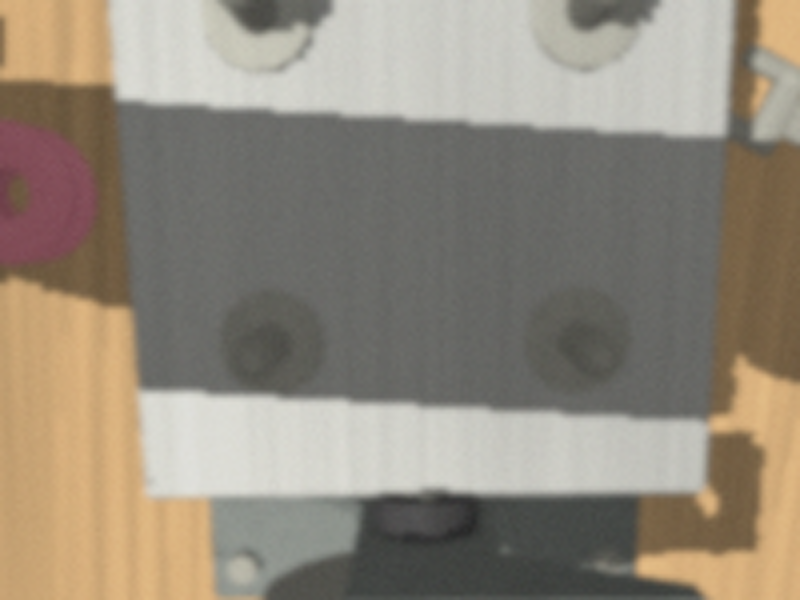

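```bash
python3 - <<'E'
from h import *
C=cam('wrist')
for n,u,v,z in(('1',272,340,.129),('3',577,340,.129),('2',259,18,.129),('4',585,18,.129),('t1',258,355,.175),('t3',597,357,.175)): print(n,atz(C,150+u/4,60+v/4,z))
c=get_calibration('wrist'); T=np.eye(4); T[:3,:3]=R.from_rotvec([2.149,2.285,.006]).as_matrix(); T[:3,3]=[.513,.1745,.309]; T=T@c['T_tool_cam']; C1=(C[0],T[:3,:3],T[:3,3])
for n,u,v,z in(('2',186,242,.129),('4',299,240,.129),('t2',188,268,.175),('t4',313,267,.175)): print('m3',n,atz(C1,130+u/1.56,100+v/1.56,z))
E
```

```text
1 [ 0.526 -0.058  0.129]
3 [ 0.629 -0.052  0.129]
2 [0.519 0.043 0.129]
4 [0.622 0.049 0.129]
t1 [ 0.528 -0.057  0.175]
t3 [ 0.629 -0.052  0.175]
m3 2 [0.516 0.046 0.129]
m3 4 [0.619 0.054 0.129]
m3 t2 [0.518 0.048 0.175]
m3 t4 [0.619 0.055 0.175]
```

Emit:
servo_tool --targets '[[[0.06,-0.01,0,0,0,0,1],[0.12,-0.03,0,0,0,0,1],[0.18,-0.05,0,0,0,0,1],[0.24,-0.07,0,0,0,0,1],[0.3,-0.09,0,0,0,0,1],[0.36,-0.11,0,0,0,0,1],[0.39,-0.13,0,0,0,0,1],[0.39,-0.13,0,0,0,0,1]]]'

```text
t: 26.4
tool_pos: [0.4505, 0.2306, 0.3305]
eef_rot: [-2.144, -2.296, -0.002]
wrist_force: [-0.2, -0.0, -0.6]
opening: 1.0
```

Emit:
servo_tool --targets '[[[0,0,0,0,0,0,1],[0,0,0,0,0,0,1],[0,0,0,0,0,0,1]]]'

```text
t: 26.7
tool_pos: [0.4542, 0.2248, 0.3296]
eef_rot: [-2.156, -2.285, 0.001]
wrist_force: [0.2, -0.1, -0.7]
opening: 1.002
```

```bash
cat >> h.py <<'E'
def spools(show=None):
    """wrist picture: ring centres of grey top flanges by look_for and by Hough circles"""
    C=cam('wrist'); a=grab_frame('wrist')
    for d in look_for('spool_a_c','wrist'):
        r=np.array(d['rect'])*[512,384,512,384]; print('net',r.round(),round(d['p'],2),atz(C,r[0]+r[2]/2,r[1]+r[3]/2,.03))
    g=cv2.medianBlur(cv2.cvtColor(a,cv2.COLOR_RGB2GRAY),3)
    rad=.029*C[0][0,0]/(C[2][2]-.036)*1.0
    c=cv2.HoughCircles(g,cv2.HOUGH_GRADIENT,1,25,param1=80,param2=16,minRadius=int(rad*.85),maxRadius=int(rad*1.2))
    for u,v,q in ([] if c is None else c[0]):
        if v<300: print('hough',u,v,q,'rad',round(rad,1),atz(C,u,v,.036),a[int(np.clip(v-q*.7,0,383)),int(u)])
    if show: save(show,a,s=1.5)
E
python3 - <<'E'
from h import *
go((.44,.277,.3)); spools('w6.png')
E
```

```text
t 26.7 p [0.454 0.225 0.33 ] F [ 0.2 -0.1 -0.7] open 1.002
(0.44, 0.277, 0.3) d [ 0.066 -0.014  0.037] r [-0.     0.    -0.001] rows>= 2
net [227. 105.  33.  36.] 0.64 [0.434 0.276 0.03 ]
hough 269.5 54.5 19.4 rad 17.0 [0.469 0.382 0.036] [119 121 119]
hough 244.5 121.5 17.2 rad 17.0 [0.435 0.278 0.036] [125 124 124]
hough 332.5 50.5 19.4 rad 17.0 [0.566 0.393 0.036] [113 115 112]
hough 394.5 57.5 19.4 rad 17.0 [0.664 0.389 0.036] [225 121  64]
hough 219.5 278.5 15.5 rad 17.0 [ 0.402 -0.019  0.036] [227 136 153]
```

View pics/w6.png

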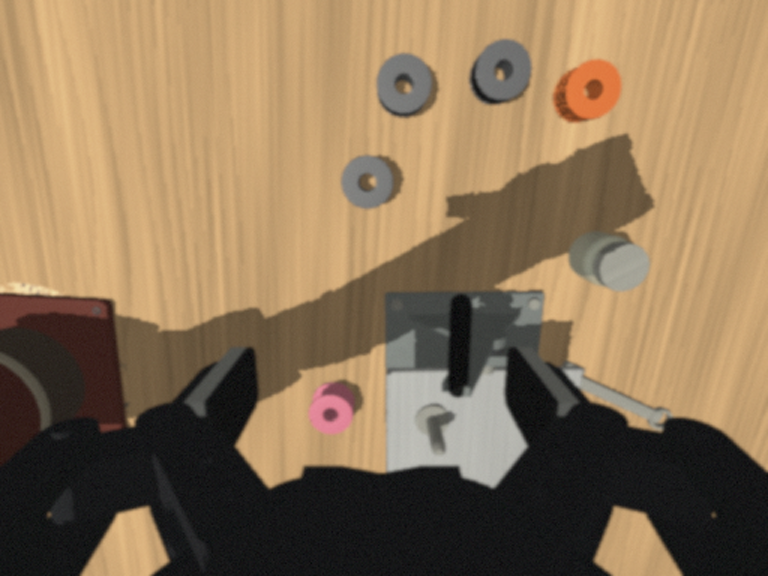

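The black spools are at (367,182), (405,84) and (503,71) in w6. The orange one at (594,90) is ignored. First I pick the spool at world (0.436, 0.278).

Emit:
servo_tool --targets '[[[0.04,-0.01,0.04,0,0,0,1],[0.0675,-0.0185,0.1,0,0,0,1],[0.0675,-0.0185,0.16,0,0,0,1],[0.0675,-0.0185,0.22,0,0,0,1],[0.0675,-0.0185,0.28,0,0,0,1],[0.0675,-0.0185,0.34,0,0,0,1],[0.0675,-0.0185,0.39,0,0,0,1],[0.0675,-0.0185,0.39,0,0,0,1]]]'

```text
t: 27.6
tool_pos: [0.4321, 0.2765, 0.013]
eef_rot: [-2.151, -2.285, 0.013]
wrist_force: [-1.0, 0.3, 0.4]
opening: 1.003
```

Emit:
servo_tool --targets '[[[0,0,0,0,0,0,1],[0,0,0.03,0,0,0,1],[0,0,0.05,0,0,0,1],[0,0,0.06,0,0,0,1],[0,0,0.06,0,0,0,1],[0,0,0.06,0,0,0,1]]]'

```text
t: 28.2
tool_pos: [0.4358, 0.2797, -0.0294]
eef_rot: [2.152, 2.288, 0.001]
wrist_force: [-0.4, 0.0, -0.1]
opening: 0.999
```

Emit:
servo_tool --targets '[[[0,0,0,0,0,0,0],[0,0,0,0,0,0,0],[0,0,0,0,0,0,0],[0,0,0,0,0,0,0],[0,0,0,0,0,0,0]]]' --force 40

```text
t: 28.7
tool_pos: [0.4358, 0.2795, -0.0293]
eef_rot: [2.152, 2.288, 0.001]
wrist_force: [-0.4, -1.4, 7.3]
opening: 0.658
```

Emit:
servo_tool --targets '[[[0,0,-0.03,0,0,0,0],[0,0,-0.09,0,0,0,0],[0,0,-0.15,0,0,0,0],[0,0,-0.21,0,0,0,0],[0,0,-0.27,0,0,0,0],[0,0,-0.32,0,0,0,0],[0,0,-0.32,0,0,0,0],[0,0,-0.32,0,0,0,0]]]'

```text
t: 29.5
tool_pos: [0.4355, 0.2794, 0.2264]
eef_rot: [2.152, 2.287, 0.002]
wrist_force: [0.7, -0.0, -1.8]
opening: 0.657
```

```bash
python3 - <<'E'
from h import *
go((.52,.045,.22),(.52,.045,.1)); C=cam('wrist'); save('tmp.png',grab_frame('wrist'),s=1)
E
```

```text
t 29.5 p [0.436 0.279 0.226] F [ 0.7 -0.  -1.8] open 0.657
(0.52, 0.045, 0.22) d [-0.299  0.087  0.008] r [ 0.001 -0.    -0.   ] rows>= 5
(0.52, 0.045, 0.1) d [0.   0.   0.15] r [0. 0. 0.] rows>= 3
```

Emit:
servo_tool --targets '[[[-0.05,0.015,-0.03,0,0,0,0],[-0.1,0.03,-0.03,0,0,0,0],[-0.16,0.046,-0.03,0,0,0,0],[-0.22,0.064,-0.03,0,0,0,0],[-0.27,0.078,-0.03,0,0,0,0],[-0.2957,0.0858,-0.03,0,0,0,0],[-0.2957,0.0858,-0.03,0,0,0,0],[-0.2957,0.0858,-0.03,0,0,0,0]]]'

```text
t: 30.35
tool_pos: [0.5175, 0.0474, 0.2481]
eef_rot: [-2.152, -2.286, 0.003]
wrist_force: [-0.8, 1.4, -1.1]
opening: 0.655
```

Emit:
servo_tool --targets '[[[0,0,0,0,0,0,0],[0,0,0.03,0,0,0,0],[0,0,0.06,0,0,0,0],[0,0,0.06,0,0,0,0]]]'

```text
t: 30.75
tool_pos: [0.5159, 0.0483, 0.1987]
eef_rot: [-2.147, -2.288, 0.006]
wrist_force: [0.8, -0.3, -1.3]
opening: 0.655
```

```bash
python3 - <<'E'
from h import *
go((.519,.047,.1)); C=cam('wrist'); a=grab_frame('wrist'); p=np.array(observe()['tool_pos'])
print('spindle tip pred',proj(C,[.519,.046,.175]),'held top centre',proj(C,p+[0,0,.066]))
save('w7.png',a,(130,90,390,285),3)
E
```

```text
t 30.75 p [0.516 0.048 0.199] F [ 0.8 -0.3 -1.3] open 0.655
(0.519, 0.047, 0.1) d [-0.002  0.004  0.123] r [-0.002 -0.     0.001] rows>= 2
spindle tip pred [[257.501 207.063]] held top centre [[254.425 269.376]]
```

View pics/w7.png

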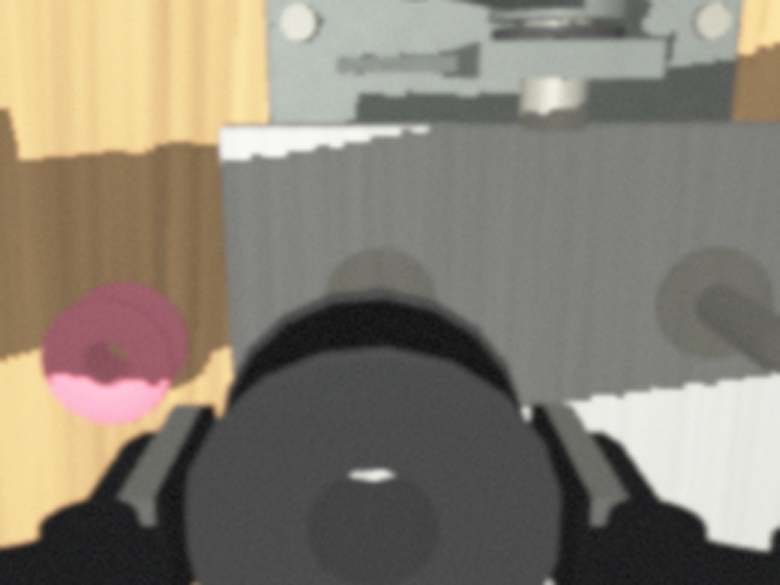

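```bash
python3 - <<'E'
from h import *
C=cam('wrist'); print(atz(C,257,190,.129),atz(C,368.3,190.7,.129), 'held', atz(C,130+374/3,90+525/3,observe()['tool_pos'][2]+.066)); go()
E
```

```text
[0.52  0.046 0.129] [0.623 0.052 0.129] held [0.518 0.049 0.267]
t 30.8 p [0.517 0.048 0.201] F [-0.6  0.5 -1.4] open 0.656
```

Emit:
servo_tool --targets '[[[-0.003,0.0025,0.015,0,0,0,0],[-0.003,0.0025,0.03,0,0,0,0],[-0.003,0.0025,0.05,0,0,0,0],[-0.003,0.0025,0.07,0,0,0,0],[-0.003,0.0025,0.09,0,0,0,0],[-0.003,0.0025,0.11,0,0,0,0],[-0.003,0.0025,0.122,0,0,0,0],[-0.003,0.0025,0.122,0,0,0,0]]]'

```text
t: 31.6
tool_pos: [0.5195, 0.045, 0.1028]
eef_rot: [-2.151, -2.287, 0.002]
wrist_force: [0.2, -0.2, -1.5]
opening: 0.657
```

Emit:
servo_tool --targets '[[[0,0,0,0,0,0,0],[0,0,0,0,0,0,0]]]'

```text
t: 31.8
tool_pos: [0.521, 0.0452, 0.105]
eef_rot: [2.152, 2.288, 0.002]
wrist_force: [-0.5, 0.0, -1.2]
opening: 0.657
```

Emit:
servo_tool --targets '[[[0,0,0.004,0,0,0,0],[0,0,0.005,0,0,0,0],[0,0,0.005,0,0,0,1],[0,0,0.005,0,0,0,1],[0,0,0.005,0,0,0,1],[0,0,-0.05,0,0,0,1],[0,0,-0.11,0,0,0,1],[0,0,-0.17,0,0,0,1]]]'

```text
t: 32.6
tool_pos: [0.52, 0.0451, 0.2419]
eef_rot: [-2.152, -2.288, 0.0]
wrist_force: [1.2, -0.4, 0.1]
opening: 1.003
```

Emit:
servo_tool --targets '[[[0,0,-0.08,0,0,0,1],[0.05,-0.01,-0.09,0,0,0,1],[0.11,-0.02,-0.09,0,0,0,1],[0.17,-0.02,-0.09,0,0,0,1],[0.23,-0.02,-0.09,0,0,0,1],[0.29,-0.02,-0.09,0,0,0,1],[0.34,-0.02,-0.09,0,0,0,1],[0.34,-0.02,-0.09,0,0,0,1]]]'

```text
t: 33.4
tool_pos: [0.485, 0.3218, 0.3119]
eef_rot: [-2.141, -2.295, -0.001]
wrist_force: [-1.1, 0.4, -0.5]
opening: 1.0
```

Emit:
servo_tool --targets '[[[0,0,0,0,0,0,1],[0,0,0,0,0,0,1],[0,0,0,0,0,0,1]]]'

```text
t: 33.7
tool_pos: [0.4886, 0.3141, 0.3123]
eef_rot: [2.155, 2.285, -0.0]
wrist_force: [0.0, 0.3, -0.6]
opening: 1.0
```

```bash
python3 - <<'E'
from h import *
spools('w8.png'); go((.47,.381,-.03))
E
```

```text
net [229. 271. 120.  53.] 0.56 [0.573 0.044 0.03 ]
hough 243.5 112.5 18.0 rad 17.7 [0.468 0.381 0.036] [127 127 125]
hough 308.5 102.5 20.4 rad 17.7 [0.569 0.403 0.036] [119 120 118]
hough 388.5 234.5 20.4 rad 17.7 [0.736 0.188 0.036] [165 163 151]
t 33.8 p [0.488 0.314 0.312] F [ 0.1  0.4 -0.1] open 1.001
(0.47, 0.381, -0.03) d [ 0.085 -0.018  0.428] r [ 0.     0.    -0.001] rows>= 7
```

Emit:
servo_tool --targets '[[[0.05,-0.01,0.04,0,0,0,1],[0.085,-0.019,0.1,0,0,0,1],[0.085,-0.019,0.16,0,0,0,1],[0.085,-0.019,0.22,0,0,0,1],[0.085,-0.019,0.28,0,0,0,1],[0.085,-0.019,0.33,0,0,0,1],[0.085,-0.019,0.37,0,0,0,1],[0.085,-0.019,0.37,0,0,0,1]]]'

```text
t: 34.6
tool_pos: [0.4666, 0.3794, 0.0119]
eef_rot: [-2.153, -2.286, 0.012]
wrist_force: [0.3, -1.1, 0.2]
opening: 1.0
```

Emit:
servo_tool --targets '[[[0,0,0,0,0,0,1],[0,0,0.03,0,0,0,1],[0,0,0.05,0,0,0,1],[0,0,0.058,0,0,0,1],[0,0,0.058,0,0,0,1],[0,0,0.058,0,0,0,1]]]'

```text
t: 35.2
tool_pos: [0.4689, 0.383, -0.0293]
eef_rot: [2.153, 2.288, 0.002]
wrist_force: [1.1, -0.1, 0.0]
opening: 0.997
```

Emit:
servo_tool --targets '[[[0,0,0,0,0,0,0],[0,0,0,0,0,0,0],[0,0,0,0,0,0,0],[0,0,0,0,0,0,0],[0,0,0,0,0,0,0]]]' --force 40

```text
t: 35.7
tool_pos: [0.4689, 0.3829, -0.0291]
eef_rot: [2.152, 2.288, 0.001]
wrist_force: [-2.4, -1.0, 6.9]
opening: 0.681
```

Emit:
servo_tool --targets '[[[0,0,-0.03,0,0,0,0],[0,0,-0.09,0,0,0,0],[0,0,-0.15,0,0,0,0],[0,0,-0.21,0,0,0,0],[0,0,-0.27,0,0,0,0],[0,0,-0.33,0,0,0,0],[0,0,-0.35,0,0,0,0],[0,0,-0.35,0,0,0,0]]]'

```text
t: 36.5
tool_pos: [0.4692, 0.3836, 0.2524]
eef_rot: [2.152, 2.288, 0.007]
wrist_force: [0.3, 1.1, -2.5]
opening: 0.673
```

```bash
python3 - <<'E'
from h import *
go((.622,.053,.26),(.622,.053,.2))
E
```

```text
t 36.5 p [0.469 0.384 0.252] F [ 0.3  1.1 -2.5] open 0.673
(0.622, 0.053, 0.26) d [-0.424  0.166 -0.01 ] r [ 0.001 -0.001  0.   ] rows>= 8
(0.622, 0.053, 0.2) d [0.    0.    0.075] r [0. 0. 0.] rows>= 2
```

Emit:
servo_tool --targets '[[[-0.05,0.02,-0.01,0,0,0,0],[-0.1,0.04,-0.01,0,0,0,0],[-0.16,0.06,-0.01,0,0,0,0],[-0.22,0.085,-0.01,0,0,0,0],[-0.28,0.11,-0.01,0,0,0,0],[-0.34,0.133,-0.01,0,0,0,0],[-0.39,0.155,-0.01,0,0,0,0],[-0.424,0.166,-0.01,0,0,0,0]]]'

```text
t: 37.3
tool_pos: [0.6222, 0.0464, 0.2543]
eef_rot: [-2.157, -2.282, 0.006]
wrist_force: [0.5, -0.7, -2.3]
opening: 0.68
```

Emit:
servo_tool --targets '[[[0,0,0,0,0,0,0],[0,0,0.03,0,0,0,0],[0,0,0.07,0,0,0,0],[0,0,0.07,0,0,0,0],[0,0,0.07,0,0,0,0]]]'

```text
t: 37.8
tool_pos: [0.6207, 0.0524, 0.2006]
eef_rot: [-2.15, -2.287, 0.003]
wrist_force: [-0.8, 0.4, -1.3]
opening: 0.675
```

```bash
cat >> h.py <<'E'
def held(seat):
    """offset of the held spool's bore (dark disc) from the tool, by dark-blob centroid in the expected window"""
    C=cam('wrist'); a=grab_frame('wrist'); p=np.array(observe()['tool_pos']); u0,v0=proj(C,p+[0,0,.066])[0]
    g=cv2.GaussianBlur(cv2.cvtColor(a,cv2.COLOR_RGB2GRAY),(5,5),0); v0=int(v0);u0=int(u0)
    w=g[v0-35:v0+12,u0-30:u0+30]; 
    c=cv2.HoughCircles(g[v0-70:v0+70,u0-80:u0+80],cv2.HOUGH_GRADIENT,1,100,param1=40,param2=10,minRadius=53,maxRadius=72)
    if c is not None: u,v,r=c[0][0]; print('flange',u+u0-80,v+v0-70,r,'pred',u0,v0,atz(C,u+u0-80,v+v0-70,p[2]+.066),'tool',p)
    print('need spool over',seat); save('held.png',a,(130,90,390,285),3)
E
python3 - <<'E'
from h import *
held((.623,.052)); go((.622,.052,.1))
E
```

```text
flange 254.5 273.5 65.9 pred 254 268 [0.622 0.05  0.268] tool [0.622 0.053 0.202]
need spool over (0.623, 0.052)
t 37.85 p [0.622 0.053 0.202] F [-0.3 -0.9 -1. ] open 0.677
(0.622, 0.052, 0.1) d [-0.001  0.001  0.128] r [-0. -0.  0.] rows>= 3
```

Emit:
servo_tool --targets '[[[0.002,0.0012,0.015,0,0,0,0],[0.002,0.0012,0.03,0,0,0,0],[0.002,0.0012,0.05,0,0,0,0],[0.002,0.0012,0.07,0,0,0,0],[0.002,0.0012,0.09,0,0,0,0],[0.002,0.0012,0.11,0,0,0,0],[0.002,0.0012,0.122,0,0,0,0],[0.002,0.0012,0.122,0,0,0,0]]]'

```text
t: 38.65
tool_pos: [0.6216, 0.0535, 0.1021]
eef_rot: [-2.151, -2.287, 0.003]
wrist_force: [0.4, 0.1, -1.1]
opening: 0.677
```

Emit:
servo_tool --targets '[[[0,0,0.002,0,0,0,0],[0,0,0.004,0,0,0,0],[0,0,0.004,0,0,0,0]]]'

```text
t: 38.95
tool_pos: [0.6229, 0.0537, 0.1014]
eef_rot: [2.152, 2.288, 0.001]
wrist_force: [-0.7, -0.2, -1.4]
opening: 0.678
```

Emit:
servo_tool --targets '[[[0,0,0.001,0,0,0,1],[0,0,0.001,0,0,0,1],[0,0,0.001,0,0,0,1],[0,0,-0.03,0,0,0,1],[0,0,-0.08,0,0,0,1],[0,0,-0.14,0,0,0,1],[0,0,-0.2,0,0,0,1],[0,0,-0.25,0,0,0,1]]]'

```text
t: 39.75
tool_pos: [0.6227, 0.054, 0.3042]
eef_rot: [2.151, 2.287, 0.003]
wrist_force: [0.7, 0.3, 1.0]
opening: 1.002
```

Emit:
servo_tool --targets '[[[0.05,-0.01,0,0,0,0,1],[0.11,-0.02,0,0,0,0,1],[0.17,-0.029,0,0,0,0,1],[0.23,-0.029,0,0,0,0,1],[0.29,-0.029,0,0,0,0,1],[0.34,-0.029,0,0,0,0,1],[0.348,-0.029,0,0,0,0,1],[0.348,-0.029,0,0,0,0,1]]]'

```text
t: 40.55
tool_pos: [0.5815, 0.3322, 0.3007]
eef_rot: [-2.148, -2.291, 0.0]
wrist_force: [0.4, -0.8, -0.8]
opening: 1.0
```

Emit:
servo_tool --targets '[[[0,0,0,0,0,0,1],[0,0,0,0,0,0,1],[0,0,0,0,0,0,1]]]'

```text
t: 40.85
tool_pos: [0.5833, 0.3285, 0.3012]
eef_rot: [2.155, 2.285, 0.0]
wrist_force: [-0.3, 0.3, -0.0]
opening: 0.999
```

```bash
python3 - <<'E'
from h import *
spools('w9.png'); go((.564,.402,-.03))
E
```

```text
hough 307.5 121.5 19.3 rad 18.1 [0.663 0.388 0.036] [232 129  71]
hough 248.5 110.5 19.3 rad 18.1 [0.571 0.399 0.036] [126 127 124]
t 40.95 p [0.583 0.329 0.301] F [-0.2 -0.1 -0.7] open 0.998
(0.564, 0.402, -0.03) d [ 0.092 -0.018  0.414] r [ 0.     0.    -0.001] rows>= 7
```

Emit:
servo_tool --targets '[[[0.05,-0.01,0.04,0,0,0,1],[0.0886,-0.016,0.1,0,0,0,1],[0.0886,-0.016,0.16,0,0,0,1],[0.0886,-0.016,0.22,0,0,0,1],[0.0886,-0.016,0.28,0,0,0,1],[0.0886,-0.016,0.32,0,0,0,1],[0.0886,-0.016,0.354,0,0,0,1],[0.0886,-0.016,0.354,0,0,0,1]]]'

```text
t: 41.75
tool_pos: [0.5635, 0.3975, 0.0134]
eef_rot: [-2.152, -2.287, 0.011]
wrist_force: [-0.8, -0.5, -0.8]
opening: 0.999
```

Emit:
servo_tool --targets '[[[0,0,0,0,0,0,1],[0,0,0.03,0,0,0,1],[0,0,0.05,0,0,0,1],[0,0,0.06,0,0,0,1],[0,0,0.06,0,0,0,1],[0,0,0.06,0,0,0,1]]]'

```text
t: 42.35
tool_pos: [0.5657, 0.4005, -0.0294]
eef_rot: [2.153, 2.288, 0.001]
wrist_force: [-0.9, -0.3, 0.8]
opening: 1.001
```

Emit:
servo_tool --targets '[[[0,0,0,0,0,0,0],[0,0,0,0,0,0,0],[0,0,0,0,0,0,0],[0,0,0,0,0,0,0],[0,0,0,0,0,0,0]]]' --force 40

```text
t: 42.85
tool_pos: [0.5663, 0.4007, -0.0288]
eef_rot: [2.152, 2.287, 0.003]
wrist_force: [-0.2, -0.5, 5.3]
opening: 0.668
```

Emit:
servo_tool --targets '[[[0,0,-0.03,0,0,0,0],[0,0,-0.09,0,0,0,0],[0,0,-0.15,0,0,0,0],[0,0,-0.21,0,0,0,0],[0,0,-0.27,0,0,0,0],[0,0,-0.33,0,0,0,0],[0,0,-0.37,0,0,0,0],[0,0,-0.37,0,0,0,0]]]'

```text
t: 43.65
tool_pos: [0.5663, 0.4019, 0.272]
eef_rot: [2.152, 2.287, 0.013]
wrist_force: [0.1, 0.2, -1.3]
opening: 0.658
```

```bash
python3 - <<'E'
from h import *
go((.628,-.052,.27),(.628,-.052,.2))
E
```

```text
t 43.65 p [0.566 0.402 0.272] F [ 0.1  0.2 -1.3] open 0.658
(0.628, -0.052, 0.27) d [-0.571  0.042  0.   ] r [ 0.002 -0.002  0.   ] rows>= 10
(0.628, -0.052, 0.2) d [0.    0.    0.087] r [0. 0. 0.] rows>= 2
```

Emit:
servo_tool --targets '[[[-0.05,0.005,0,0,0,0,0],[-0.11,0.01,0,0,0,0,0],[-0.17,0.015,0,0,0,0,0],[-0.23,0.02,0,0,0,0,0],[-0.29,0.025,0,0,0,0,0],[-0.35,0.03,0,0,0,0,0],[-0.41,0.035,0,0,0,0,0],[-0.46,0.042,0,0,0,0,0]]]'

```text
t: 44.45
tool_pos: [0.6209, 0.0315, 0.265]
eef_rot: [2.155, 2.286, -0.002]
wrist_force: [-0.4, 0.2, -1.2]
opening: 0.659
```

Emit:
servo_tool --targets '[[[-0.05,0,0,0,0,0,0],[-0.09,0,0,0,0,0,0],[-0.111,0,0,0,0,0,0],[-0.111,0,0.04,0,0,0,0],[-0.111,0,0.085,0,0,0,0],[-0.111,0,0.085,0,0,0,0],[-0.111,0,0.085,0,0,0,0]]]'

```text
t: 45.15
tool_pos: [0.6264, -0.0527, 0.198]
eef_rot: [-2.15, -2.289, 0.001]
wrist_force: [-0.4, -0.0, -0.3]
opening: 0.665
```

```bash
python3 - <<'E'
from h import *
held((.629,-.052)); go((.629,-.052,.1))
E
```

```text
flange 254.5 268.5 63.7 pred 254 268 [ 0.627 -0.053  0.265] tool [ 0.627 -0.053  0.199]
need spool over (0.629, -0.052)
t 45.2 p [ 0.627 -0.053  0.199] F [ 0.2 -0.1 -0.6] open 0.66
(0.629, -0.052, 0.1) d [0.001 0.002 0.124] r [ 0. -0.  0.] rows>= 2
```

Emit:
servo_tool --targets '[[[0.001,0.002,0.015,0,0,0,0],[0.001,0.002,0.03,0,0,0,0],[0.001,0.002,0.05,0,0,0,0],[0.001,0.002,0.07,0,0,0,0],[0.001,0.002,0.09,0,0,0,0],[0.001,0.002,0.11,0,0,0,0],[0.001,0.002,0.12,0,0,0,0],[0.001,0.002,0.122,0,0,0,0]]]'

```text
t: 46.0
tool_pos: [0.6279, -0.0528, 0.0992]
eef_rot: [-2.152, -2.287, 0.001]
wrist_force: [-2.6, -0.1, 2.6]
opening: 0.659
```

Emit:
servo_tool --targets '[[[0,0,0,0,0,0,0],[0,0,0.001,0,0,0,0],[0,0,0.001,0,0,0,0]]]'

```text
t: 46.3
tool_pos: [0.6285, -0.0529, 0.0995]
eef_rot: [2.152, 2.288, 0.001]
wrist_force: [-0.3, -0.4, -0.3]
opening: 0.664
```

Emit:
servo_tool --targets '[[[0,0,0,0,0,0,1],[0,0,0,0,0,0,1],[0,0,0,0,0,0,1],[0,0,-0.03,0,0,0,1],[0,0,-0.08,0,0,0,1],[0,0,-0.14,0,0,0,1],[0,0,-0.2,0,0,0,1],[0,0,-0.25,0,0,0,1]]]'

```text
t: 47.1
tool_pos: [0.6285, -0.0527, 0.3026]
eef_rot: [2.151, 2.287, 0.002]
wrist_force: [0.7, -0.8, 0.8]
opening: 1.001
```

Emit:
servo_tool --targets '[[[0,0,0,0,0,0,1],[-0.04,-0.06,0,0,0,0,1],[-0.08,-0.06,0,0,0,0,1],[-0.08,-0.06,0,0,0,0,1],[-0.08,-0.06,0,0,0,0,1],[-0.08,-0.06,0,0,0,0,1]]]'

```text
t: 47.7
tool_pos: [0.5846, -0.1185, 0.2993]
eef_rot: [-2.151, -2.289, -0.001]
wrist_force: [0.5, -0.1, 0.1]
opening: 1.004
```

```bash
python3 - <<'E'
from h import *
a=grab_frame('wrist');b=grab_frame('scene'); f=lambda im,r:cv2.resize(im[r[1]:r[3],r[0]:r[2]],(390,390),interpolation=cv2.INTER_CUBIC)
save('m5.png',np.hstack([f(a,(130,50,380,300)),f(b,(160,130,310,280))])); go((.584,-.152,.3),(.584,-.152,.178))
T=grab_frame('top'); C=cam('top')
for l in('empty_1_c','spool_a_c'): print(l,[((r:=np.array(d['rect'])*[512,384,512,384]).round(),round(d['p'],2),atz(C,r[0]+r[2]/2,r[1]+r[3]/2,.03)) for d in look_for(l,'top')])
E
```

```text
t 47.8 p [ 0.585 -0.118  0.299] F [-0.3  0.7  0.2] open 1.0
(0.584, -0.152, 0.3) d [-0.042 -0.004 -0.001] r [ 0.    -0.     0.001] rows>= 1
(0.584, -0.152, 0.178) d [0.    0.    0.152] r [0. 0. 0.] rows>= 3
empty_1_c [(array([252., 252.,  13.,  19.]), 0.83, array([ 0.409, -0.007,  0.03 ]))]
spool_a_c [(array([228., 212.,  22.,  22.]), 0.76, array([0.53, 0.05, 0.03]))]
```

View pics/m5.png

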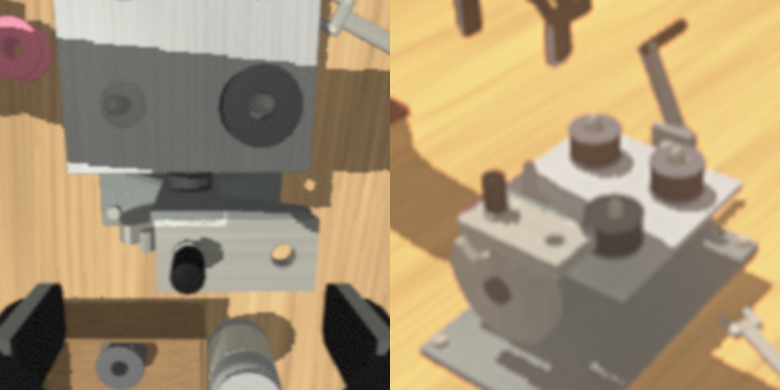

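All three spools are seated with spindle tips showing through, the empty is in the carton (119,365), and the pin is home. Now I unlock: pull the pin and park it.

Emit:
servo_tool --targets '[[[-0.042,-0.003,0.02,0,0,0,1],[-0.042,-0.003,0.06,0,0,0,1],[-0.042,-0.003,0.1,0,0,0,1],[-0.042,-0.003,0.14,0,0,0,1],[-0.042,-0.003,0.152,0,0,0,1],[-0.042,-0.003,0.152,0,0,0,1],[-0.042,-0.003,0.152,0,0,0,1]]]'

```text
t: 48.65
tool_pos: [0.5848, -0.1532, 0.1793]
eef_rot: [2.151, 2.288, 0.002]
wrist_force: [-0.1, 1.2, -0.6]
opening: 1.005
```

Emit:
servo_tool --targets '[[[0,0,0,0,0,0,0],[0,0,0,0,0,0,0],[0,0,0,0,0,0,0],[0,0,0,0,0,0,0],[0,0,0,0,0,0,0],[0,0,0,0,0,0,0]]]' --force 40

```text
t: 49.25
tool_pos: [0.5841, -0.1534, 0.1782]
eef_rot: [2.152, 2.288, 0.0]
wrist_force: [-1.4, 0.4, 4.4]
opening: 0.246
```

Emit:
servo_tool --targets '[[[0,0,-0.03,0,0,0,0],[0,0,-0.065,0,0,0,0],[0,0,-0.085,0,0,0,0],[0,0.04,-0.085,0,0,0,0],[0,0.07,-0.085,0,0,0,0],[0,0.0813,-0.085,0,0,0,0],[0,0.0813,-0.085,0,0,0,0],[0,0.0813,-0.085,0,0,0,0]]]'

```text
t: 50.05
tool_pos: [0.6482, -0.1494, 0.2453]
eef_rot: [-2.152, -2.288, 0.001]
wrist_force: [-0.2, 0.3, -0.6]
opening: 0.241
```

Emit:
servo_tool --targets '[[[0,0,0.02,0,0,0,0],[0,0,0.035,0,0,0,0],[0,0,0.05,0,0,0,0],[0,0,0.065,0,0,0,0],[0,0,0.078,0,0,0,0],[0,0,0.083,0,0,0,0],[0,0,0.083,0,0,0,0]]]'

```text
t: 50.75
tool_pos: [0.6488, -0.1494, 0.179]
eef_rot: [-2.152, -2.288, 0.0]
wrist_force: [-0.6, -0.2, -0.6]
opening: 0.244
```

Emit:
servo_tool --targets '[[[0,0,0,0,0,0,1],[0,0,0,0,0,0,1],[0,0,0,0,0,0,1],[0,0,0,0,0,0,1],[0,0,-0.05,0,0,0,1],[0,0,-0.11,0,0,0,1],[0,0,-0.17,0,0,0,1],[0,0,-0.17,0,0,0,1]]]'

```text
t: 51.55
tool_pos: [0.6513, -0.1491, 0.3234]
eef_rot: [2.146, 2.281, 0.01]
wrist_force: [-0.1, 0.5, -0.0]
opening: 1.003
```

Emit:
servo_tool --targets '[[[0.05,-0.02,0,0,0,0,1],[0.11,-0.04,0,0,0,0,1],[0.17,-0.06,0,0,0,0,1],[0.23,-0.08,0,0,0,0,1],[0.29,-0.1,0,0,0,0,1],[0.35,-0.12,0,0,0,0,1],[0.4,-0.14,0,0,0,0,1],[0.41,-0.142,0,0,0,0,1]]]'

```text
t: 52.35
tool_pos: [0.5124, 0.1776, 0.3164]
eef_rot: [-2.142, -2.298, -0.003]
wrist_force: [-0.4, -0.9, 0.3]
opening: 1.001
```

Emit:
servo_tool --targets '[[[0,0,0,0,0,0,1],[0,0,0,0,0,0,1],[0,0,0,0,0,0,1]]]'

```text
t: 52.65
tool_pos: [0.5164, 0.1691, 0.3151]
eef_rot: [-2.156, -2.285, 0.001]
wrist_force: [0.7, 0.0, 0.6]
opening: 1.0
```

```bash
python3 - <<'E'
from h import *
go((.516,.1736,.17)); grab_frame('scene'); print([(np.array(d['rect'])*[512,384,512,384],d['p']) for d in look_for('pin_grip','scene')])
E
```

```text
t 52.65 p [0.516 0.169 0.315] F [0.7 0.  0.6] open 1.0
(0.516, 0.1736, 0.17) d [ 0.006 -0.     0.181] r [-0.     0.    -0.001] rows>= 3
[(array([214.323, 208.397,  14.387,  13.786]), 0.78)]
```

Emit:
servo_tool --targets '[[[0.006,0,0.05,0,0,0,1],[0.006,0,0.1,0,0,0,1],[0.006,0,0.15,0,0,0,1],[0.006,0,0.18,0,0,0,1],[0.006,0,0.18,0,0,0,1],[0.006,0,0.18,0,0,0,1]]]'

```text
t: 53.35
tool_pos: [0.5156, 0.1755, 0.172]
eef_rot: [-2.153, -2.287, -0.0]
wrist_force: [0.6, 0.4, 1.1]
opening: 0.999
```

Emit:
servo_tool --targets '[[[0,0,0,0,0,0,0],[0,0,0,0,0,0,0],[0,0,0,0,0,0,0],[0,0,0,0,0,0,0],[0,0,0,0,0,0,0],[0,0,0,0,0,0,0],[0,0,0,0,0,0,0]]]' --force 40

```text
t: 54.05
tool_pos: [0.516, 0.1759, 0.1718]
eef_rot: [2.152, 2.287, 0.002]
wrist_force: [4.9, 0.6, 0.9]
opening: 0.169
```

Emit:
servo_tool --targets '[[[0,0.0089,-0.0038,0,0,0,0],[0,0.0179,-0.0069,0,0,0,0],[0,0.0273,-0.0094,0,0,0,0],[0,0.0366,-0.0111,0,0,0,0],[0,0.0461,-0.0124,0,0,0,0],[0,0.0534,-0.0128,0,0,0,0],[0,0.0581,-0.0129,0,0,0,0],[0,0.0581,-0.0129,0,0,0,0]]]'

```text
t: 54.85
tool_pos: [0.56, 0.179, 0.1817]
eef_rot: [-2.15, -2.287, 0.005]
wrist_force: [-6.9, -0.7, 5.9]
opening: 0.168
```

Emit:
servo_tool --targets '[[[0,0.0096,0.0004,0,0,0,0],[0,0.0191,0.0014,0,0,0,0],[0,0.0286,0.003,0,0,0,0],[0,0.0379,0.0054,0,0,0,0],[0,0.047,0.0083,0,0,0,0],[0,0.0538,0.0109,0,0,0,0],[0,0.0592,0.0134,0,0,0,0],[0,0.0592,0.0134,0,0,0,0]]]'

```text
t: 55.65
tool_pos: [0.6076, 0.1823, 0.1706]
eef_rot: [-2.15, -2.287, 0.004]
wrist_force: [-3.1, 1.4, 3.7]
opening: 0.168
```

Emit:
servo_tool --targets '[[[0,0,0,0,0,0,0],[0,0,0,0,0,0,0],[0,0,0,0,0,0,0]]]'

```text
t: 55.95
tool_pos: [0.6077, 0.1823, 0.1706]
eef_rot: [-2.15, -2.288, 0.002]
wrist_force: [-4.6, 3.0, 1.7]
opening: 0.166
```

Emit:
servo_tool --targets '[[[0,0.0015,0.0005,0,0,0,0],[0,0.0015,0.0005,0,0,0,0],[0,0.0015,0.0005,0,0,0,0]]]'

```text
t: 56.25
tool_pos: [0.6084, 0.1823, 0.1703]
eef_rot: [-2.15, -2.288, 0.003]
wrist_force: [-8.0, 1.7, 2.9]
opening: 0.166
```

Emit:
servo_tool --targets '[[[0,0,0,0,0,0,1],[0,0,0,0,0,0,1],[0,0,0,0,0,0,1],[0,0,0,0,0,0,1],[0,0,-0.05,0,0,0,1],[0,0,-0.11,0,0,0,1],[0,0,-0.16,0,0,0,1],[0,0,-0.16,0,0,0,1]]]'

```text
t: 57.05
tool_pos: [0.6121, 0.1829, 0.3052]
eef_rot: [2.15, 2.285, 0.013]
wrist_force: [0.6, 0.3, -0.7]
opening: 0.999
```

```bash
python3 - <<'E'
from h import *
go((.6485,-.1492,.3),(.6485,-.1492,.1785))
E
```

```text
t 57.05 p [0.612 0.183 0.305] F [ 0.6  0.3 -0.7] open 0.999
(0.6485, -0.1492, 0.3) d [-0.417  0.02   0.006] r [ 0.003 -0.001 -0.   ] rows>= 7
(0.6485, -0.1492, 0.1785) d [0.    0.    0.152] r [0. 0. 0.] rows>= 3
```

Emit:
servo_tool --targets '[[[-0.05,0,0,0,0,0,1],[-0.11,0.01,0,0,0,0,1],[-0.17,0.015,0,0,0,0,1],[-0.23,0.02,0,0,0,0,1],[-0.29,0.02,0,0,0,0,1],[-0.35,0.02,0,0,0,0,1],[-0.4,0.02,0,0,0,0,1],[-0.417,0.02,0,0,0,0,1]]]'

```text
t: 57.85
tool_pos: [0.6458, -0.157, 0.2975]
eef_rot: [2.16, 2.28, -0.004]
wrist_force: [0.1, 0.4, -0.7]
opening: 1.002
```

Emit:
servo_tool --targets '[[[0,0,0,0,0,0,1],[0,0,0,0,0,0,1],[0,0,0,0,0,0,1]]]'

```text
t: 58.15
tool_pos: [0.6466, -0.1475, 0.2987]
eef_rot: [-2.149, -2.291, -0.001]
wrist_force: [-0.2, -0.3, -0.4]
opening: 0.998
```

```bash
python3 - <<'E'
from h import *
go((.6485,-.1492,.1785))
E
```

```text
t 58.15 p [ 0.647 -0.148  0.299] F [-0.2 -0.3 -0.4] open 0.998
(0.6485, -0.1492, 0.1785) d [-0.002  0.002  0.15 ] r [ 0.    -0.     0.001] rows>= 3
```

Emit:
servo_tool --targets '[[[-0.002,0.002,0.05,0,0,0,1],[-0.002,0.002,0.1,0,0,0,1],[-0.002,0.002,0.14,0,0,0,1],[-0.002,0.002,0.15,0,0,0,1],[-0.002,0.002,0.15,0,0,0,1],[-0.002,0.002,0.15,0,0,0,1]]]'

```text
t: 58.75
tool_pos: [0.6492, -0.151, 0.1807]
eef_rot: [2.15, 2.288, 0.002]
wrist_force: [-0.1, 0.6, 0.7]
opening: 0.999
```

Emit:
servo_tool --targets '[[[0,0,0,0,0,0,0],[0,0,0,0,0,0,0],[0,0,0,0,0,0,0],[0,0,0,0,0,0,0],[0,0,0,0,0,0,0],[0,0,0,0,0,0,0]]]' --force 40

```text
t: 59.35
tool_pos: [0.6482, -0.1519, 0.179]
eef_rot: [2.152, 2.288, 0.0]
wrist_force: [-0.1, 0.1, 3.3]
opening: 0.242
```

Emit:
servo_tool --targets '[[[0,0,-0.03,0,0,0,0],[0,0,-0.065,0,0,0,0],[0,0,-0.085,0,0,0,0],[0,-0.04,-0.085,0,0,0,0],[0,-0.07,-0.085,0,0,0,0],[0,-0.0813,-0.085,0,0,0,0],[0,-0.0813,-0.085,0,0,0,0],[0,-0.0813,-0.085,0,0,0,0]]]'

```text
t: 60.15
tool_pos: [0.5837, -0.1558, 0.2465]
eef_rot: [2.152, 2.288, 0.0]
wrist_force: [-0.4, 0.3, -1.4]
opening: 0.242
```

Emit:
servo_tool --targets '[[[0,0,0.02,0,0,0,0],[0,0,0.035,0,0,0,0],[0,0,0.05,0,0,0,0],[0,0,0.065,0,0,0,0],[0,0,0.078,0,0,0,0],[0,0,0.085,0,0,0,0],[0,0,0.085,0,0,0,0]]]'

```text
t: 60.85
tool_pos: [0.5836, -0.1557, 0.179]
eef_rot: [2.152, 2.288, 0.001]
wrist_force: [-0.6, 0.1, 3.1]
opening: 0.245
```

Pin is down to z 0.179, the same as when home. I release, back off and check.

Emit:
servo_tool --targets '[[[0,0,0,0,0,0,1],[0,0,0,0,0,0,1],[0,0,0,0,0,0,1],[0,0,0,0,0,0,1],[0,0,-0.05,0,0,0,1],[0,0,-0.11,0,0,0,1],[0,0,-0.17,0,0,0,1],[0,0,-0.2,0,0,0,1]]]'

```text
t: 61.65
tool_pos: [0.5841, -0.1557, 0.3432]
eef_rot: [2.15, 2.285, 0.004]
wrist_force: [0.6, -1.2, 0.1]
opening: 1.0
```

Emit:
servo_tool --targets '[[[0,-0.04,0,0,0,0,1],[-0.04,-0.08,0,0,0,0,1],[-0.06,-0.08,0,0,0,0,1],[-0.06,-0.08,0,0,0,0,1],[-0.06,-0.08,0,0,0,0,1],[-0.06,-0.08,0,0,0,0,1]]]'

```text
t: 62.25
tool_pos: [0.5228, -0.2063, 0.3384]
eef_rot: [-2.15, -2.29, -0.001]
wrist_force: [-0.7, -0.2, -0.3]
opening: 1.0
```

```bash
python3 - <<'E'
from h import *
a=grab_frame('wrist');b=grab_frame('scene'); f=lambda im,r:cv2.resize(im[r[1]:r[3],r[0]:r[2]],(390,390),interpolation=cv2.INTER_CUBIC)
print([(np.array(d['rect'])*[512,384,512,384],d['p']) for d in look_for('pin_grip','scene')])
save('m6.png',np.hstack([f(a,(180,50,430,300)),f(b,(160,130,310,280))])); go()
E
```

```text
[(array([192.   , 195.11 ,  12.493,  19.315]), 0.72), (array([171.725, 145.69 , 131.584, 151.987]), 0.45)]
t 62.4 p [ 0.523 -0.207  0.338] F [0.1 0.3 0.1] open 0.996
```

View pics/m6.png

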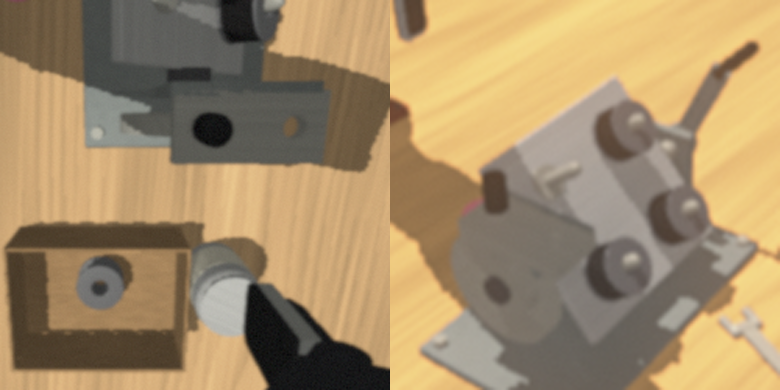

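The table is laid back, the pin is at its starting pixels, three spools are seated and the empty is in the carton. I hand in the job.

```bash
python3 -c "
from rig import job_done
print(job_done())"
```

```text
the job is handed in; nothing more can be done
None
```

The job is done and handed in at about 62 s of the 210 s. I pulled and parked the pin, swung the table upright and locked it. The one grey empty went into the carton and the three black spools onto seats 2, 4 and 3. I then unlocked the table, laid it back and put the pin home.

**Last checks:**
- The final scene and wrist pictures show the table laid back with all three spools down on their seats, and the empty inside the carton.
- The pin is at its starting pixels (rect 192,195 against 191,195 at the start), so it reads as home.
- The gripper was clear, with wrist force near zero.
- I never reached for the can, jar, wrench, or the pink and orange look-alikes. I did not measure the can, jar and wrench again at the end.

**What went wrong or disagreed:**
- **First pin grasp:** it closed above the pin. The fingertips showed about 30 mm higher than the reported TCP, so I corrected by 30 mm and the later grasps held.
- **Seat positions:** two wrist views of seats 2 and 4 differed by up to about 5 mm. A closer look before the first spool was placed settled both.

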